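# Draw the honing stone out of its till and lay it on the sharpening board

### The arm

A 6-joint arm with a two-finger parallel gripper is mounted at the origin on the work surface. World frame = base frame: x ahead of the robot, y to its left, z up, the work surface at z = 0. Lengths are in m, angles in rad, forces in N, time in s.
With the tool pointing down it reaches from about 0.35 to 0.85 m from the base axis. Payload 8.1 kg.
Tool frame: the origin (TCP) lies at the very end of the fingers, on their centre line; the grasp point (between the pads) lies 19 mm behind it (robot.pinch_z is the z of the grasp point in the tool frame, in m); z points along the fingers, y is the direction in which the jaws open and shut (so a half turn about z gives the same grasp; the last joint's range is limited). The gripper opens to 93 mm and grips with 3 to 60 N. Pads are 15 mm wide; open, the fingers measure 128 mm over their backs; the gripper's body (75 mm by 188 mm) begins 65 mm behind the grasp point.
Start: joints at [-1.238, 0.13, 1.488, -0, 1.523, -0.085], TCP at [0.243, -0.548, 0.219] pointing down, gripper open.
Joint ranges: [-2.96, 2.96], [-0.89, 2.26], [0.02, 2.5], [-1.34, 4.48], [0, 2.73], [-2.66, 2.66]. Speed limits (rad/s): [2.39, 2.39, 2.79, 3.14, 3.14, 3.14].

### API

Orientations are given as a rotation vector (axis times angle).
In Python, from plant import robot gives the robot as it stands.
- The arm moves only by the tool drive_tool, never from a script. Its argument "steps" is a list of rows, each an object of numbers: "jaw": the opening, from 0 (shut) to 1 (fully open); "tx", "ty", "tz": the shift along the tool's x, y, z scaled (see below); "turn": the turn about the tool's z scaled (see below). A call has 1 to 12 rows; each row is the pose to reach, as a shift and turn from the pose commanded when the call began, along the tool's axes at that moment, turning the shorter way round; what a row does not reach only later rows make up. The controller multiplies each number of a shift by 0.3 m and each number of a turn by 180 degrees. A row lasts 1/10 s, in which the tool goes at most 50 mm and 8.59 degrees, less where a joint would pass 70% of its speed; a pose out of reach is approached as far as the arm can. A call with a number of a shift or a turn outside -1 to 1 is refused whole. A call with a gripper value outside its range is refused whole. The fingers move at their own pace and stop on an object; "force" is the grip in N (left out, the last holds). Time passes only in rows, so rows that repeat a pose let the fingers close. It gives the time, the measured TCP pose, the force and the opening at its end, in the units of the state.
- robot.read_state(): the state, without advancing time (a new reading comes with each control period).
- robot.read_camera(name): name is "scene" or "top" or "wrist"; returns (picture, depth): 420x560x3 uint8, blue, green, red; 420x560 float32, m along the optical axis (not along the pixel's ray), 0 where there is no reading.
- robot.get_calibration(name): a dict with "fx", "fy", "cx", "cy" (pixels), "k1" (the pictures are not rectified: a ray, as slopes to the right and down, at radius r is drawn at 1 + k1 r^2 times it, then the intrinsics apply), "eye" and "attitude" of the camera in the world. Camera axes: x right, y down, z forward; pixel columns grow to the right and rows downward; lengths in m; the calibration is good to about 2 mm. A picture is of the moment at which its call begins: read the wrist's pose just before it. get_calibration takes no time and is no camera call; for the wrist camera it gives the pose at the moment of the call.
- robot.close_job(): hands the job in, once; it reports no verdict.
The state is a dict: "t": time; "q": joint angles; "dq": joint speeds; "joint_torque": joint torques, N m; "tool_pos": TCP position; "orientation": TCP orientation; "force": force on the tool from outside, world axes, zero at the start; "wrist_torque": the same for the moment, N m; "opening": finger opening in m.
Only numpy, scipy, OpenCV 4.12 (cv2) and the standard library are available. Lean on these libraries where they do the work, as an engineer would, in place of code of your own. Each camera call takes 0.05 s, during which the arm holds its last target.

### The job

Get the honing stone out of the low wooden till and lay it down gently, flat on the black rubber top of the sharpening board, near its middle and lengthwise along it. The stone lies sunk in its bay, so press on its top, just firmly enough for it to follow, and draw it forward onto the narrow wooden tongue until its sides can be gripped; it is brittle, so never press it or set it down hard, and never let it fall to the bench. Leave the strop in the other bay, and the mallet, oil bottle and try square, where they are.

Things in the scene. Friction and masses are not known exactly. Their poses are not given: they have to be found in the camera images.
- stone_center (a point): Honing stone: plain grey slab, 150 mm long (its x) x 50 wide (y) x 12 thick (z), 0.15 to 0.31 kg. Point: its centre. Starts flat in either bay, x along the bay away from the mouth, front end 3 to 18 mm inside. Waxed till: it follows a fingertip pressing its top with 16 to 22 N; a light touch slips. It cracks if pressed from above with over 28 N, or bumped on the board with over 45 N.
- strop_center (a point): Wooden paddle strop in the till's other bay, to be left alone: 150 x 50 x 12 mm like the stone, but its front 50 mm is a handle only 22 mm wide. Point: its centre, 6 mm above its underside.
- till_mouth (a point): Fixed wooden till with two bays. Point: midway between them in the plane of their mouths, at bay-floor height (45 mm above the bench); x runs along the bays away from the mouths, y across, z up. Bays: centred at y = +43 and -43 mm, 54 mm wide, from x = 0 to 182 mm, open above only up to x = 68 mm. Walls 16 mm high above the floor (4 mm above the stone's top), outer faces at y = +-90 mm.
- till_bridge (a point): The till's bridge, a wooden slab 16 mm thick and 184 mm wide that covers both bays from x = 68 mm (till_mouth frame) to their back ends. Point: the middle of its upper front edge, 32 mm above the bay floors; its underside is 4 mm above the stone's top. Under it, in each bay at x = 76 to 96 mm, a hidden spring pad holds what lies there down with 4 N. Axes as till_mouth.
- tongue_left (a point): Free end of the tongue of the bay at y = +43 mm (till_mouth frame), on its centre line, top face. The tongue is the bay's floor running on level for 140 mm in front of the mouth, bare and only 26 mm wide, 12 mm thick; a stone drawn onto it overhangs it 12 mm on each side. Free space beside it, but for a 14 mm high foot bar on the bench below its end. Axes as till_mouth.
- tongue_right (a point): Free end of the tongue of the bay at y = -43 mm (till_mouth frame), on its centre line, top face. The tongue is the bay's floor running on level for 140 mm in front of the mouth, bare and only 26 mm wide, 12 mm thick; a stone drawn onto it overhangs it 12 mm on each side. Free space beside it, but for a 14 mm high foot bar on the bench below its end. Axes as till_mouth.
- board_top (a point): The sharpening board: a fixed plywood board with a black rubber top, 240 mm long (its x axis) x 130 mm wide (y) x 14 mm high in all. The point is the centre of its top face. It lies on the other side of the bench's middle from the till.
- mallet: A wooden joiner's mallet lying on the bench, head 70 x 120 x 60 mm, handle 28 mm thick, 330 mm long in all; origin on its underside, about midway along its length, handle toward its -x. Leave alone.
- oil: An upright amber bottle of honing oil, 56 mm across, 130 mm high; origin at the centre of its underside. Leave alone.
- trysquare: A try square lying on the bench: wooden stock 20 x 110 x 16 mm along y, steel blade 160 mm along x; origin under the stock's centre. Leave alone.

How it is judged:
By the outcome, as a careful person would: the job done as asked, in the order asked, and still so for the second after the job is handed in, with the robot touching nothing.
It also fails if it takes over 62 s, if anything falls off the work surface, if the arm or the gripper's body presses on something with over 40 N, if the wrist force passes 120 N, or if a joint passes its speed limit or range.

## Working session

There is one attempt and no reset: what is moved stays moved. The work goes in short steps, Python scripts to look and compute and a tool call to move; the robot and the scene stay as the last step left them, time stands still between calls to the robot, and variables do not carry over. Pictures are saved under pics/ and viewed, and the job is handed in when it is done.

Besides the shell and the picture viewer there is one more tool, called in YAML: its name, and indented under it one key for each argument. drive_tool: Moves the arm, as the interface text tells. Its arguments: {"type":"object","properties":{"steps":{"type":"array"},"force":{"type":"number"}},"required":["steps"]}

```bash
ls; mkdir -p pics; cat > h.py <<'E'
import numpy as np,cv2
from plant import robot
from scipy.spatial.transform import Rotation as R
def calR(c):
    a=np.array(c["attitude"],float)
    return a if a.shape==(3,3) else (R.from_rotvec(a).as_matrix() if a.size==3 else R.from_quat(a).as_matrix())
def grab(name,fn):
    c=robot.get_calibration(name); im,d=robot.read_camera(name)
    cv2.imwrite(f"pics/{fn}.png",im); np.savez(f"pics/{fn}.npz",d=d,im=im,fx=c["fx"],fy=c["fy"],cx=c["cx"],cy=c["cy"],k1=c["k1"],eye=c["eye"],Rm=calR(c))
    return c
def ray(z,u,v):
    K=np.array([[z["fx"],0,z["cx"]],[0,z["fy"],z["cy"]],[0,0,1]],float)
    p=cv2.undistortPoints(np.array([[[u,v]]],float),K,np.array([float(z["k1"]),0,0,0]))[0,0]
    return np.array([p[0],p[1],1.])
def onplane(fn,u,v,h):
    z=np.load(f"pics/{fn}.npz"); r=z["Rm"]@ray(z,u,v); return z["eye"]+r*(h-z["eye"][2])/r[2]
def bydepth(fn,u,v):
    z=np.load(f"pics/{fn}.npz"); dd=z["d"][int(round(v))-1:int(round(v))+2,int(round(u))-1:int(round(u))+2]; dd=dd[dd>0]
    return z["eye"]+z["Rm"]@(ray(z,u,v)*np.median(dd))
E
python3 - <<'E'
from h import *
for n in("scene","top"):
    c=grab(n,n+"0"); print(c)
s=robot.read_state(); print(s); print(robot.pinch_z)
E
```

```text
pics
{'fx': 420.4246605440962, 'fy': 420.4246605440962, 'cx': 280.86933060674534, 'cy': 211.70297488082494, 'k1': -0.006508760565380268, 'eye': array([ 1.21091065, -0.2952545 ,  0.96340436]), 'attitude': array([-2.11633849, -1.37449286,  0.49601236])}
{'fx': 502.19463082060054, 'fy': 502.19463082060054, 'cx': 277.38063239338, 'cy': 215.71318738282955, 'k1': -0.11960265775755488, 'eye': array([0.3314719 , 0.00322588, 1.28658973]), 'attitude': array([-2.14975142,  2.10391876, -0.18014367])}
{'t': 0.1, 'q': array([-1.23839118e+00,  1.31104297e-01,  1.48913782e+00,  2.08766040e-05,
        1.52299851e+00, -8.54439534e-02]), 'dq': array([-0.00027018, -0.00169245, -0.00210744,  0.00021095,  0.00053314,
        0.00042656]), 'joint_torque': array([ 9.23515800e-04, -5.61339927e+01, -4.93096197e+01,  7.70644471e-02,
        2.90677190e-02, -5.11553628e-05]), 'tool_pos': array([ 0.24331714, -0.54790249,  0.21769908]), 'orientation': array([-3.07167521e+00, -6.51250018e-01,  2.86179451e-04]), 'force': array([ 0.06148628,  0.53981304, -0.19238582]), 'wrist_torque': array([-0.03493474, -0.08579513, -0.02240929]), 'opening': 0.093120523711295}
-0.0188
```

View pics/top0.png

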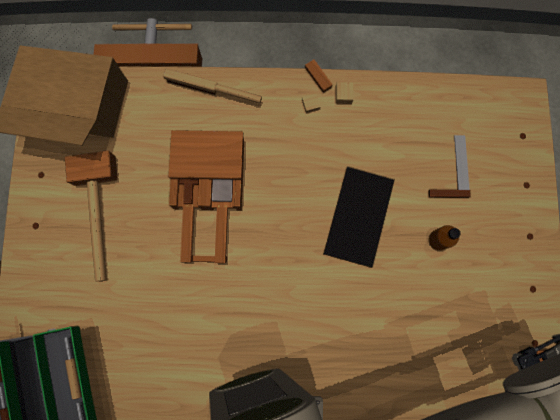

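View pics/scene0.png

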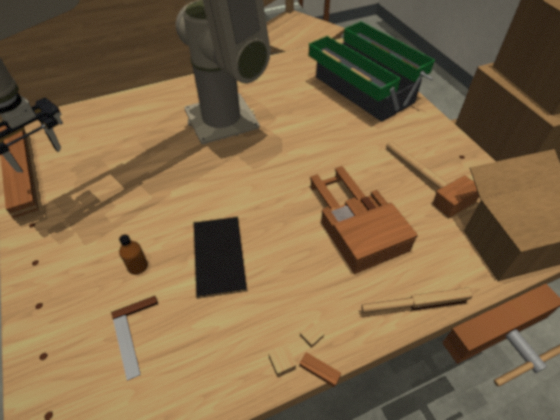

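The top view shows the till around (206,190) with its tongues pointing down. The grey stone is in the right bay at (222,190) and the strop in the left bay at (188,190). The board is at (359,217). I'll enlarge these areas.

```bash
python3 - <<'E'
import cv2
im=cv2.imread('pics/top0.png')
cv2.imwrite('pics/c1.png',cv2.resize(im[120:275,155:260],None,fx=3.8,fy=3.8,interpolation=cv2.INTER_CUBIC))
cv2.imwrite('pics/c2.png',cv2.resize(im[155:280,310:410],None,fx=4.5,fy=4.5,interpolation=cv2.INTER_CUBIC))
E
```

```text
(no output)
```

View pics/c1.png

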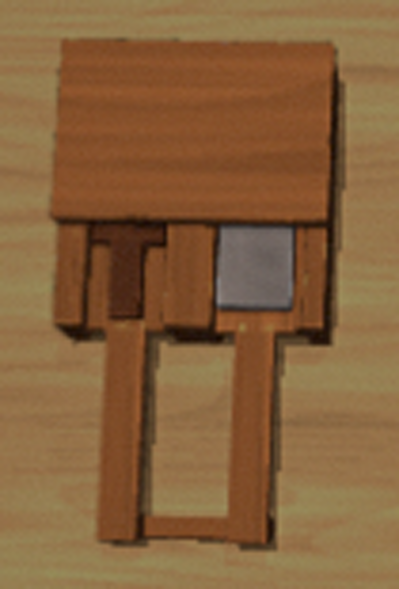

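View pics/c2.png

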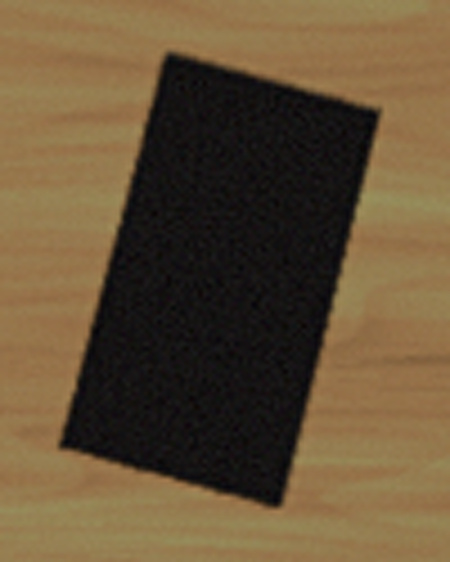

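```bash
python3 - <<'E'
from h import *
def q(x,y,s,ox,oy,h,dep=False):
    u=(x+.5)/s-.5+ox; v=(y+.5)/s-.5+oy
    return onplane("top0",u,v,h)
P={}
for n,x,y,h in [("brFL",50,219,.077),("brFR",328,224,.077),("brBL",62,41,.077),("brBR",334,44,.077),("tLl",98,540,.045),("tLr",138,541,.045),("tRl",228,540,.045),("tRr",266,541,.045),("tRl0",234,325,.045),("tRr0",275,330,.045),("tLl0",105,320,.045),("tLr0",145,320,.045),("sFl",215,309,.057),("sFr",293,311,.057),("sBl",217,225,.057),("sBr",294,226,.057),("wOuterL",57,325,.061),("wOuterR",325,328,.061)]:
    P[n]=q(x,y,3.8,155,120,h); print(n,P[n].round(4))
d=lambda a,b:(np.linalg.norm((P[a]-P[b])[:2]),np.degrees(np.arctan2(*(P[a]-P[b])[[1,0]])))
print("bridge w184",d("brFL","brFR"),"len114",d("brBL","brFL"),d("brBR","brFR"),"tongues86",d("tLl","tRl"),"tonguelen140",d("tLl0","tLl"),d("tRr0","tRr"),"stone w",d("sFl","sFr"))
B=[q(x,y,4.5,310,155,.014) for x,y in[(167,53),(379,110),(279,507),(60,447)]]
B=np.array(B); print(B.round(4),B.mean(0)); 
for i in range(4):
  e=B[i]-B[(i+1)%4]; print(np.linalg.norm(e[:2]),np.degrees(np.arctan2(e[1],e[0])))
# depth check
print(bydepth("top0",359,217),bydepth("top0",222,190),bydepth("top0",206,150))
E
```

```text
brFL [0.6372 0.2891 0.077 ]
brFR [0.6372 0.1057 0.077 ]
brBL [0.7604 0.2891 0.077 ]
brBR [0.7609 0.1062 0.077 ]
tLl [0.4299 0.2519 0.045 ]
tLr [0.4299 0.2255 0.045 ]
tRl [0.432  0.1664 0.045 ]
tRr [0.432  0.1415 0.045 ]
tRl0 [0.575  0.1685 0.045 ]
tRr0 [0.5721 0.141  0.045 ]
tLl0 [0.5766 0.2551 0.045 ]
tLr0 [0.5771 0.2282 0.045 ]
sFl [0.5831 0.18   0.057 ]
sFr [0.5828 0.1283 0.057 ]
sBl [0.6402 0.1813 0.057 ]
sBr [0.6404 0.1299 0.057 ]
wOuterL [0.5695 0.2837 0.061 ]
wOuterR [0.5711 0.1065 0.061 ]
bridge w184 (np.float64(0.1834194039221797), np.float64(89.98126685063858)) len114 (np.float64(0.12316670769865247), np.float64(0.033232478521202424)) (np.float64(0.12372208039744284), np.float64(0.24581070661567594)) tongues86 (np.float64(0.08551151915999487), np.float64(91.43816130032481)) tonguelen140 (np.float64(0.1467670475175692), np.float64(1.2645196725827046)) (np.float64(0.14017118826249633), np.float64(-0.19559573032269686)) stone w (np.float64(0.05163953157602106), np.float64(89.66634846650011))
[[ 0.692  -0.1655  0.014 ]
 [ 0.6608 -0.2896  0.014 ]
 [ 0.4288 -0.2285  0.014 ]
 [ 0.4604 -0.1043  0.014 ]] [ 0.56049557 -0.1969778   0.014     ]
0.12798178981481934 75.85021158923036
0.2399188087496061 -14.771192992574154
0.12812514282311954 -104.29649781298284
0.2395923509522519 165.1937773538104
[ 0.5573558  -0.19648064  0.01612114] [0.61177164 0.15403724 0.05691536] [0.70925899 0.19630095 0.07826588]
```

```bash
cat >> h.py <<'E'
def tof(dw):
    s=robot.read_state(); M=R.from_rotvec(s["orientation"]).as_matrix(); return M.T@np.array(dw,float)/.3
def go(p,ydeg=None):
    s=robot.read_state(); M=R.from_rotvec(s["orientation"]).as_matrix()
    y=np.degrees(np.arctan2(M[1,1],M[0,1])) # dir of tool y in world
    print("t",round(s["t"],2),"pos",s["tool_pos"].round(4),"tool y dir deg",round(y,2),"x dir",round(np.degrees(np.arctan2(M[1,0],M[0,0])),2),"tilt",M[:,2].round(4),"F",s["force"].round(2),"open",round(s["opening"],4),"q6",s["q"][5].round(3))
    d=np.array(p)-s["tool_pos"]; print("dw",d.round(4),"shift",(M.T@d/.3).round(4))
    if ydeg is not None:
        w=(ydeg-y+90)%180-90  # world ccw; tool z down => negative
        print("turn",round(-w/180,4))
E
python3 - <<'E'
from h import *
go((.615,.1545,.20),90)
E
```

```text
t 0.1 pos [ 0.2433 -0.5479  0.2177] tool y dir deg -66.06 x dir 23.94 tilt [-5.0e-04  1.6e-03 -1.0e+00] F [ 0.06  0.54 -0.19] open 0.0931 q6 -0.085
dw [ 0.3717  0.7024 -0.0177] shift [ 2.0824 -1.637   0.062 ]
turn 0.133
```

drive_tool:
  steps:
    - {"tx":0.69,"ty":-0.545,"tz":0.02,"jaw":0}
    - {"tx":0.69,"ty":-0.545,"tz":0.02,"jaw":0}
    - {"tx":0.69,"ty":-0.545,"tz":0.02,"jaw":0}
    - {"tx":0.69,"ty":-0.545,"tz":0.02,"jaw":0}
    - {"tx":0.69,"ty":-0.545,"tz":0.02,"jaw":0}
    - {"tx":0.69,"ty":-0.545,"tz":0.02,"jaw":0}
  force: 20

```text
schema error: expected keys jaw, tx, ty, tz, turn
```

drive_tool:
  steps:
    - {"tx":0.69,"ty":-0.545,"tz":0.02,"jaw":0}
    - {"tx":0.69,"ty":-0.545,"tz":0.02,"jaw":0}
    - {"tx":0.69,"ty":-0.545,"tz":0.02,"jaw":0}
    - {"tx":0.69,"ty":-0.545,"tz":0.02,"jaw":0}
    - {"tx":0.69,"ty":-0.545,"tz":0.02,"jaw":0}
    - {"tx":0.69,"ty":-0.545,"tz":0.02,"jaw":0}

```text
schema error: expected keys jaw, tx, ty, tz, turn
```

```bash
python3 - <<'E'
from h import *
go((.615,.1545,.20),90)
E
```

```text
t 0.1 pos [ 0.2433 -0.5479  0.2177] tool y dir deg -66.06 x dir 23.94 tilt [-5.0e-04  1.6e-03 -1.0e+00] F [ 0.06  0.54 -0.19] open 0.0931 q6 -0.085
dw [ 0.3717  0.7024 -0.0177] shift [ 2.0824 -1.637   0.062 ]
turn 0.133
```

drive_tool:
  steps:
    - {"tx":0.69,"ty":-0.545,"tz":0.02,"turn":0,"jaw":0}
    - {"tx":0.69,"ty":-0.545,"tz":0.02,"turn":0,"jaw":0}
    - {"tx":0.69,"ty":-0.545,"tz":0.02,"turn":0,"jaw":0}
    - {"tx":0.69,"ty":-0.545,"tz":0.02,"turn":0,"jaw":0}
    - {"tx":0.69,"ty":-0.545,"tz":0.02,"turn":0,"jaw":0}
    - {"tx":0.69,"ty":-0.545,"tz":0.02,"turn":0,"jaw":0}
  force: 20

```text
t: 0.7
tool_pos: [0.3678, -0.3111, 0.2122]
orientation: [-3.071, -0.656, -0.001]
force: [-0.4, -0.8, 0.3]
opening: 0.0495
```

drive_tool:
  steps:
    - {"tx":0.69,"ty":-0.545,"tz":0.02,"turn":0,"jaw":0}
    - {"tx":0.69,"ty":-0.545,"tz":0.02,"turn":0,"jaw":0}
    - {"tx":0.69,"ty":-0.545,"tz":0.02,"turn":0,"jaw":0}
    - {"tx":0.69,"ty":-0.545,"tz":0.02,"turn":0,"jaw":0}
    - {"tx":0.69,"ty":-0.545,"tz":0.02,"turn":0,"jaw":0}
    - {"tx":0.69,"ty":-0.545,"tz":0.02,"turn":0,"jaw":0}

```text
t: 1.3
tool_pos: [0.4904, -0.078, 0.2062]
orientation: [-3.071, -0.657, -0.0]
force: [-0.8, -0.7, -0.4]
opening: 0.0024
```

```bash
python3 - <<'E'
from h import *
go((.615,.1545,.20),90)
E
```

```text
t 1.3 pos [ 0.4904 -0.078   0.2062] tool y dir deg -65.86 x dir 24.14 tilt [-1.0e-04  1.2e-03 -1.0e+00] F [-0.82 -0.73 -0.44] open 0.0024 q6 0.887
dw [ 0.1246  0.2325 -0.0062] shift [ 0.6961 -0.5372  0.0217]
turn 0.1341
```

drive_tool:
  steps:
    - {"tx":0.696,"ty":-0.537,"tz":0.02,"turn":0.134,"jaw":0}
    - {"tx":0.696,"ty":-0.537,"tz":0.02,"turn":0.134,"jaw":0}
    - {"tx":0.696,"ty":-0.537,"tz":0.02,"turn":0.134,"jaw":0}
    - {"tx":0.696,"ty":-0.537,"tz":0.02,"turn":0.134,"jaw":0}
    - {"tx":0.696,"ty":-0.537,"tz":0.02,"turn":0.134,"jaw":0}
    - {"tx":0.696,"ty":-0.537,"tz":0.02,"turn":0.134,"jaw":0}
    - {"tx":0.696,"ty":-0.537,"tz":0.02,"turn":0.134,"jaw":0}
    - {"tx":0.696,"ty":-0.537,"tz":0.02,"turn":0.134,"jaw":0}

```text
t: 2.1
tool_pos: [0.6146, 0.1496, 0.1998]
orientation: [3.141, -0.004, -0.002]
force: [-0.8, -0.8, 0.1]
opening: 0.0008
```

```bash
python3 - <<'E'
from h import *
go((.617,.1545,.08),-90)
grab("wrist","w1")
E
```

```text
t 2.1 pos [0.6146 0.1496 0.1998] tool y dir deg -90.15 x dir -0.15 tilt [-0.0014 -0.001  -1.    ] F [-0.78 -0.85  0.11] open 0.0008 q6 1.732
dw [ 0.0024  0.0049 -0.1198] shift [ 0.0085 -0.0166  0.3992]
turn -0.0008
```

View pics/w1.png

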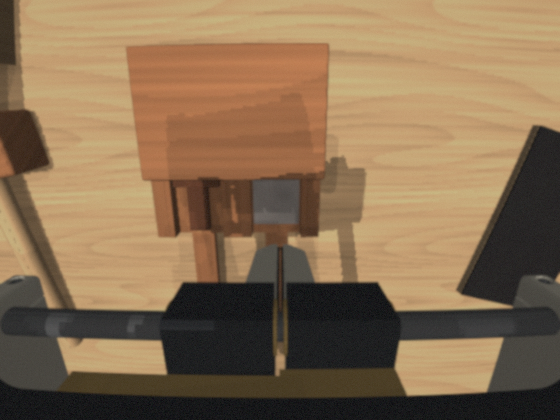

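```bash
python3 - <<'E'
from h import *
im=cv2.imread('pics/w1.png')
cv2.imwrite('pics/w1c.png',cv2.resize(im[165:255,135:335],None,fx=4,fy=4,interpolation=cv2.INTER_CUBIC))
E
```

```text
(no output)
```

View pics/w1c.png

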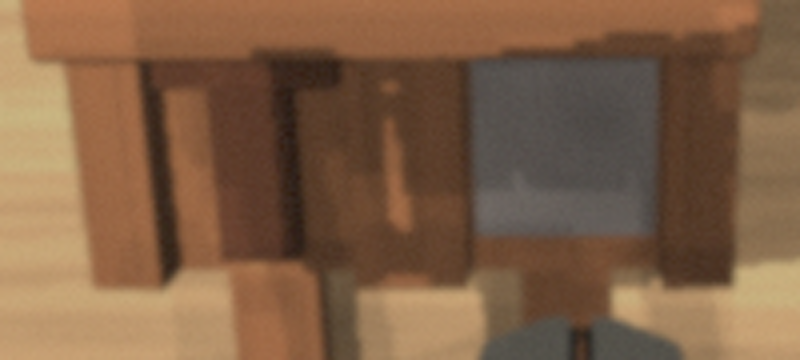

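```bash
python3 - <<'E'
from h import *
def q(x,y,h): return onplane("w1",(x+.5)/4-.5+135,(y+.5)/4-.5+165,h).round(4)
print("sF",q(473,236,.057),q(658,235,.057))
print("brF",q(28,58,.077),q(755,55,.077))
print("walls",q(95,287,.061),q(733,286,.061))
print("tongueR",q(524,290,.045),q(610,290,.045))
print("tongueL",q(236,300,.045),q(324,300,.045))
E
```

```text
sF [0.5864 0.1788 0.057 ] [0.5866 0.1274 0.057 ]
brF [0.6411 0.2875 0.077 ] [0.641  0.1054 0.077 ]
walls [0.5728 0.2852 0.061 ] [0.5729 0.1065 0.061 ]
tongueR [0.5653 0.1655 0.045 ] [0.5653 0.1403 0.045 ]
tongueL [0.5623 0.2506 0.045 ] [0.5623 0.2245 0.045 ]
```

Top and wrist views agree to within 3 mm: stone front at x≈0.585, its centre line at y≈0.1535, bridge edge at x≈0.639. Next I move down over the stone, short of contact.

drive_tool:
  steps:
    - {"tx":0.005,"ty":0,"tz":0.2,"turn":0,"jaw":0}
    - {"tx":0.005,"ty":0,"tz":0.38,"turn":0,"jaw":0}
    - {"tx":0.005,"ty":0,"tz":0.43,"turn":0,"jaw":0}
    - {"tx":0.005,"ty":0,"tz":0.43,"turn":0,"jaw":0}
    - {"tx":0.005,"ty":0,"tz":0.43,"turn":0,"jaw":0}

```text
t: 2.65
tool_pos: [0.6161, 0.149, 0.0724]
orientation: [3.141, -0.007, -0.001]
force: [0.7, 0.1, 0.1]
opening: 0.0005
```

```bash
python3 - <<'E'
from h import *
go((.617,.1535,.06),-90)
grab("scene","s1")
im=cv2.imread('pics/s1.png')
cv2.imwrite('pics/s1c.png',cv2.resize(im[120:290,260:440],None,fx=3.3,fy=3.3,interpolation=cv2.INTER_CUBIC))
E
```

```text
t 2.65 pos [0.6161 0.149  0.0724] tool y dir deg -90.27 x dir -0.27 tilt [-4.e-04 -3.e-04 -1.e+00] F [0.68 0.1  0.11] open 0.0005 q6 1.732
dw [ 0.0009  0.0045 -0.0124] shift [ 0.0029 -0.015   0.0412]
turn -0.0015
```

View pics/s1c.png

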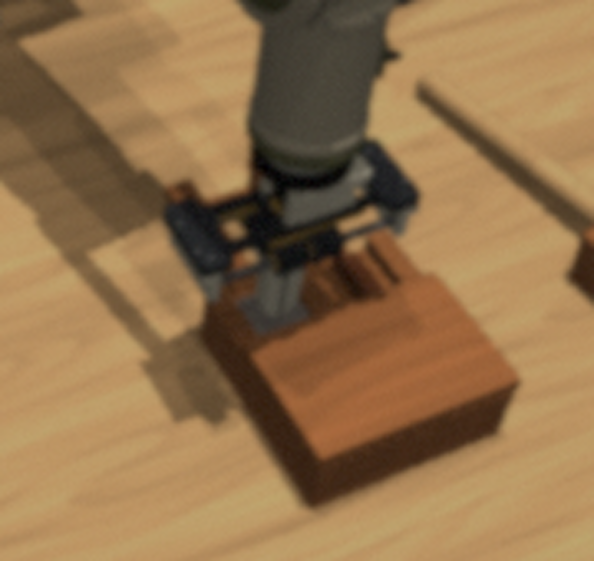

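The scene view shows the closed fingers (278,290 in the crop) over the grey stone, in front of the bridge. Next I feel for contact.

drive_tool:
  steps:
    - {"tx":0.003,"ty":-0.015,"tz":0.02,"turn":0,"jaw":0}
    - {"tx":0.003,"ty":-0.015,"tz":0.035,"turn":0,"jaw":0}
    - {"tx":0.003,"ty":-0.015,"tz":0.04,"turn":0,"jaw":0}
    - {"tx":0.003,"ty":-0.015,"tz":0.04,"turn":0,"jaw":0}

```text
t: 3.1
tool_pos: [0.617, 0.155, 0.0597]
orientation: [3.142, -0.005, -0.0]
force: [-0.7, -0.0, 0.2]
opening: 0.0005
```

drive_tool:
  steps:
    - {"tx":0,"ty":0,"tz":0.003,"turn":0,"jaw":0}
    - {"tx":0,"ty":0,"tz":0.006,"turn":0,"jaw":0}
    - {"tx":0,"ty":0,"tz":0.006,"turn":0,"jaw":0}

```text
t: 3.4
tool_pos: [0.617, 0.1549, 0.0577]
orientation: [3.142, -0.005, -0.0]
force: [0.1, 0.8, 0.0]
opening: 0.0004
```

drive_tool:
  steps:
    - {"tx":0,"ty":0,"tz":0.003,"turn":0,"jaw":0}
    - {"tx":0,"ty":0,"tz":0.003,"turn":0,"jaw":0}

```text
t: 3.6
tool_pos: [0.6173, 0.155, 0.0574]
orientation: [-3.141, 0.005, -0.001]
force: [-1.1, 0.7, 2.4]
opening: 0.0005
```

drive_tool:
  steps:
    - {"tx":0,"ty":0,"tz":0.002,"turn":0,"jaw":0}
    - {"tx":0,"ty":0,"tz":0.002,"turn":0,"jaw":0}

```text
t: 3.8
tool_pos: [0.6175, 0.155, 0.0574]
orientation: [-3.141, 0.005, -0.002]
force: [-2.2, -0.5, 6.9]
opening: 0.0006
```

drive_tool:
  steps:
    - {"tx":0,"ty":0,"tz":0.002,"turn":0,"jaw":0}
    - {"tx":0,"ty":0,"tz":0.002,"turn":0,"jaw":0}

```text
t: 4.0
tool_pos: [0.6178, 0.1551, 0.0573]
orientation: [-3.141, 0.005, -0.003]
force: [-3.9, 0.4, 8.6]
opening: 0.0006
```

drive_tool:
  steps:
    - {"tx":0,"ty":0,"tz":0.002,"turn":0,"jaw":0}
    - {"tx":0,"ty":0,"tz":0.004,"turn":0,"jaw":0}
    - {"tx":0,"ty":0,"tz":0.004,"turn":0,"jaw":0}

```text
t: 4.3
tool_pos: [0.6186, 0.1553, 0.0573]
orientation: [-3.141, 0.005, -0.005]
force: [-3.0, -0.9, 14.2]
opening: 0.0004
```

drive_tool:
  steps:
    - {"tx":0,"ty":0,"tz":0.002,"turn":0,"jaw":0}
    - {"tx":0,"ty":0,"tz":0.002,"turn":0,"jaw":0}

```text
t: 4.5
tool_pos: [0.619, 0.1553, 0.0573]
orientation: [-3.141, 0.005, -0.007]
force: [-4.6, 0.2, 17.6]
opening: 0.0006
```

drive_tool:
  steps:
    - {"tx":-0.005,"ty":0,"tz":0.001,"turn":0,"jaw":0}
    - {"tx":-0.013,"ty":0,"tz":0.001,"turn":0,"jaw":0}
    - {"tx":-0.023,"ty":0,"tz":0.001,"turn":0,"jaw":0}
    - {"tx":-0.033,"ty":0,"tz":0.001,"turn":0,"jaw":0}

```text
t: 4.9
tool_pos: [0.6109, 0.1554, 0.0573]
orientation: [-3.14, 0.005, -0.013]
force: [3.0, -0.7, 12.6]
opening: 0.0006
```

drive_tool:
  steps:
    - {"tx":-0.01,"ty":0,"tz":0,"turn":0,"jaw":0}
    - {"tx":-0.02,"ty":0,"tz":0,"turn":0,"jaw":0}
    - {"tx":-0.03,"ty":0,"tz":0,"turn":0,"jaw":0}

```text
t: 5.2
tool_pos: [0.6019, 0.1554, 0.0573]
orientation: [-3.14, 0.005, -0.013]
force: [3.8, -0.5, 11.8]
opening: 0.0009
```

```bash
python3 - <<'E'
from h import *
go((.49,.1535,.0573),-90)
grab("wrist","w2");grab("top","t2")
E
```

```text
t 5.2 pos [0.6019 0.1554 0.0573] tool y dir deg -90.19 x dir -0.19 tilt [ 0.0082  0.0012 -1.    ] F [ 3.85 -0.52 11.76] open 0.0009 q6 1.745
dw [-0.1119 -0.0019  0.    ] shift [-0.3729  0.0076 -0.0031]
turn -0.0011
```

View pics/w2.png

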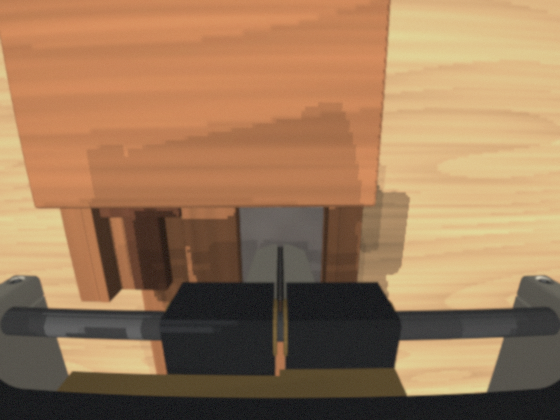

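```bash
python3 - <<'E'
from h import *
im=cv2.imread('pics/t2.png')
cv2.imwrite('pics/t2c.png',cv2.resize(im[120:275,155:260],None,fx=3.8,fy=3.8,interpolation=cv2.INTER_CUBIC))
E
```

```text
(no output)
```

View pics/t2c.png

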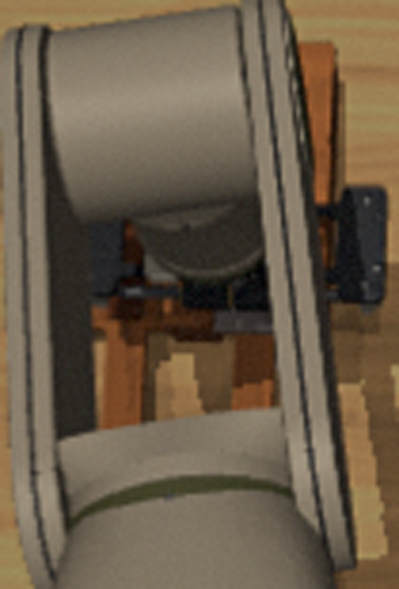

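The front edge of the stone now shows near row 330 of the crop, so it has moved out about 14 mm, but the press has fallen to about 12 N. I'll bring it back to about 18 N.

drive_tool:
  steps:
    - {"tx":0,"ty":0,"tz":0.002,"turn":0,"jaw":0}
    - {"tx":0,"ty":0,"tz":0.004,"turn":0,"jaw":0}
    - {"tx":0,"ty":0,"tz":0.004,"turn":0,"jaw":0}

```text
t: 5.6
tool_pos: [0.6016, 0.1554, 0.0572]
orientation: [-3.14, 0.005, -0.011]
force: [-2.9, -1.3, 21.7]
opening: 0.0003
```

drive_tool:
  steps:
    - {"tx":-0.01,"ty":0,"tz":0.001,"turn":0,"jaw":0}
    - {"tx":-0.02,"ty":0,"tz":0.001,"turn":0,"jaw":0}
    - {"tx":-0.03,"ty":0,"tz":0.001,"turn":0,"jaw":0}

```text
t: 5.9
tool_pos: [0.5943, 0.1556, 0.0572]
orientation: [-3.14, 0.005, -0.018]
force: [4.4, -0.9, 17.5]
opening: 0.0007
```

drive_tool:
  steps:
    - {"tx":-0.01,"ty":0,"tz":0,"turn":0,"jaw":0}
    - {"tx":-0.02,"ty":0,"tz":0,"turn":0,"jaw":0}
    - {"tx":-0.03,"ty":0,"tz":0,"turn":0,"jaw":0}
    - {"tx":-0.04,"ty":0,"tz":0,"turn":0,"jaw":0}

```text
t: 6.3
tool_pos: [0.5824, 0.1557, 0.0573]
orientation: [-3.14, 0.005, -0.018]
force: [4.9, 0.2, 17.5]
opening: 0.0004
```

drive_tool:
  steps:
    - {"tx":-0.01,"ty":0,"tz":0,"turn":0,"jaw":0}
    - {"tx":-0.02,"ty":0,"tz":0,"turn":0,"jaw":0}
    - {"tx":-0.03,"ty":0,"tz":0,"turn":0,"jaw":0}
    - {"tx":-0.04,"ty":0,"tz":0,"turn":0,"jaw":0}

```text
t: 6.7
tool_pos: [0.5704, 0.1558, 0.0572]
orientation: [-3.14, 0.005, -0.018]
force: [4.1, 0.1, 17.8]
opening: 0.0006
```

```bash
python3 - <<'E'
from h import *
go((.49,.1535,.0573),-90)
grab("wrist","w3");grab("scene","s3")
im=cv2.imread('pics/s3.png')
cv2.imwrite('pics/s3c.png',cv2.resize(im[120:290,260:440],None,fx=3.3,fy=3.3,interpolation=cv2.INTER_CUBIC))
E
```

```text
t 6.7 pos [0.5704 0.1558 0.0572] tool y dir deg -90.19 x dir -0.19 tilt [ 0.0115  0.0018 -0.9999] F [ 4.1   0.05 17.76] open 0.0006 q6 1.754
dw [-0.0804 -0.0023  0.0001] shift [-0.2681  0.0085 -0.0033]
turn -0.0011
```

View pics/s3c.png

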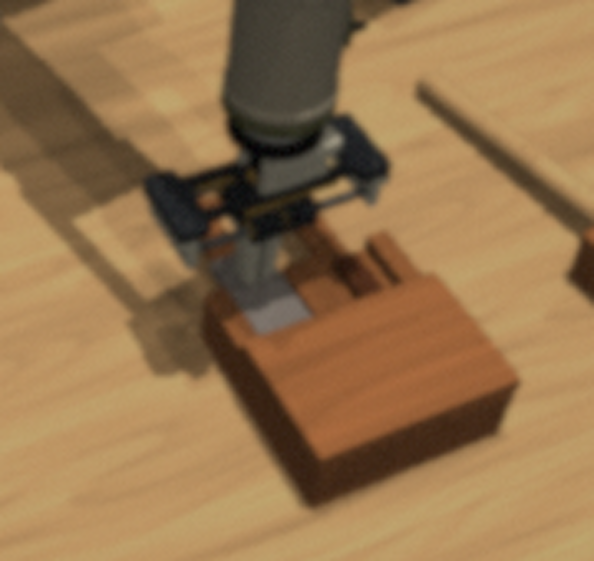

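The stone is following: it now runs from the bridge to well in front of the mouth. I'll keep drawing.

drive_tool:
  steps:
    - {"tx":-0.012,"ty":0.001,"tz":0,"turn":0,"jaw":0}
    - {"tx":-0.024,"ty":0.001,"tz":0,"turn":0,"jaw":0}
    - {"tx":-0.036,"ty":0.002,"tz":0,"turn":0,"jaw":0}
    - {"tx":-0.048,"ty":0.002,"tz":0,"turn":0,"jaw":0}
    - {"tx":-0.06,"ty":0.003,"tz":0,"turn":0,"jaw":0}

```text
t: 7.3
tool_pos: [0.5525, 0.1551, 0.0573]
orientation: [-3.14, 0.005, -0.018]
force: [4.7, 0.1, 18.3]
opening: 0.0006
```

drive_tool:
  steps:
    - {"tx":-0.012,"ty":0.001,"tz":0,"turn":0,"jaw":0}
    - {"tx":-0.024,"ty":0.001,"tz":0,"turn":0,"jaw":0}
    - {"tx":-0.036,"ty":0.002,"tz":0,"turn":0,"jaw":0}
    - {"tx":-0.048,"ty":0.002,"tz":0,"turn":0,"jaw":0}
    - {"tx":-0.06,"ty":0.003,"tz":0,"turn":0,"jaw":0}

```text
t: 7.8
tool_pos: [0.5346, 0.1543, 0.0572]
orientation: [-3.14, 0.005, -0.018]
force: [4.2, -0.7, 17.9]
opening: 0.0004
```

drive_tool:
  steps:
    - {"tx":-0.012,"ty":0.001,"tz":0,"turn":0,"jaw":0}
    - {"tx":-0.024,"ty":0.001,"tz":0,"turn":0,"jaw":0}
    - {"tx":-0.036,"ty":0.002,"tz":0,"turn":0,"jaw":0}
    - {"tx":-0.048,"ty":0.002,"tz":0,"turn":0,"jaw":0}
    - {"tx":-0.06,"ty":0.003,"tz":0,"turn":0,"jaw":0}

```text
t: 8.3
tool_pos: [0.5164, 0.1535, 0.0572]
orientation: [-3.139, 0.005, -0.018]
force: [3.2, 0.4, 20.3]
opening: 0.0008
```

```bash
python3 - <<'E'
from h import *
go((.49,.1535,.0573),-90)
grab("wrist","w4");grab("scene","s4")
im=cv2.imread('pics/s4.png')
cv2.imwrite('pics/s4c.png',cv2.resize(im[120:290,260:440],None,fx=3.3,fy=3.3,interpolation=cv2.INTER_CUBIC))
E
```

```text
t 8.3 pos [0.5164 0.1535 0.0572] tool y dir deg -90.19 x dir -0.19 tilt [ 0.0114  0.0021 -0.9999] F [ 3.22  0.44 20.29] open 0.0008 q6 1.768
dw [-0.0264  0.      0.0001] shift [-0.0881  0.0002 -0.0013]
turn -0.001
```

View pics/s4c.png

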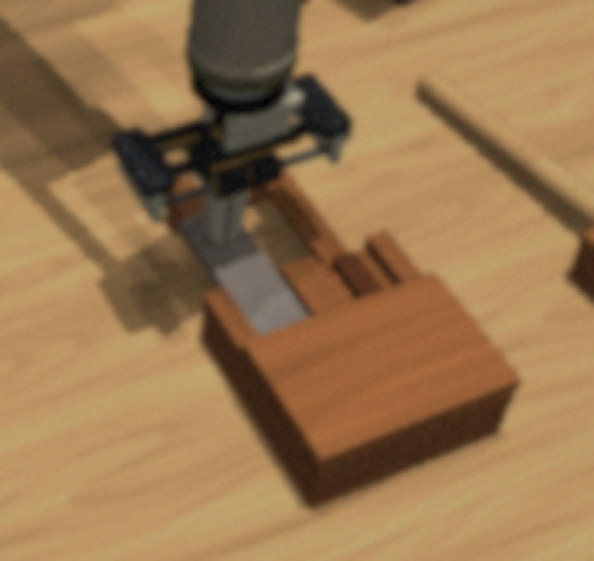

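View pics/w4.png

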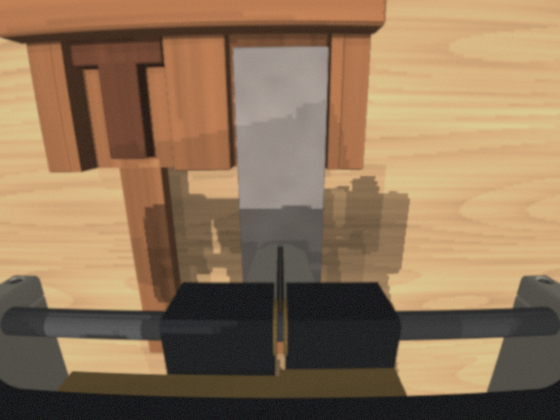

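```bash
python3 - <<'E'
from h import *
for u,v in[(234,48),(328,48),(239,230),(322,230)]: print(onplane("w4",u,v,.057).round(4))
print(onplane("w4",200,168,.061))
E
```

```text
[0.6346 0.1759 0.057 ]
[0.6345 0.1273 0.057 ]
[0.5347 0.1772 0.057 ]
[0.5346 0.1271 0.057 ]
[0.57286157 0.19686289 0.061     ]
```

The tail is at x≈0.634 and straight, so the stone's centre is at about 0.559. I'll draw another 20 mm or so in small steps, easing the press slightly.

drive_tool:
  steps:
    - {"tx":-0.012,"ty":0,"tz":-0.0005,"turn":0,"jaw":0}
    - {"tx":-0.024,"ty":0,"tz":-0.0005,"turn":0,"jaw":0}
    - {"tx":-0.036,"ty":0,"tz":-0.0005,"turn":0,"jaw":0}

```text
t: 8.7
tool_pos: [0.5056, 0.1535, 0.0572]
orientation: [-3.14, 0.005, -0.017]
force: [3.9, -0.4, 20.3]
opening: 0.0005
```

drive_tool:
  steps:
    - {"tx":-0.012,"ty":0,"tz":-0.0005,"turn":0,"jaw":0}
    - {"tx":-0.024,"ty":0,"tz":-0.0005,"turn":0,"jaw":0}
    - {"tx":-0.036,"ty":0,"tz":-0.0005,"turn":0,"jaw":0}

```text
t: 9.0
tool_pos: [0.4946, 0.1535, 0.0572]
orientation: [-3.14, 0.005, -0.017]
force: [3.5, -0.3, 19.3]
opening: 0.0007
```

Now I lift off gently and look.

drive_tool:
  steps:
    - {"tx":0,"ty":0,"tz":-0.008,"turn":0,"jaw":0}
    - {"tx":0,"ty":0,"tz":-0.02,"turn":0,"jaw":0}
    - {"tx":0,"ty":0,"tz":-0.1,"turn":0,"jaw":0}
    - {"tx":0,"ty":0,"tz":-0.25,"turn":0,"jaw":0.75}
    - {"tx":0,"ty":0,"tz":-0.3,"turn":0,"jaw":0.75}
    - {"tx":0,"ty":0,"tz":-0.3,"turn":0,"jaw":0.75}
    - {"tx":0,"ty":0,"tz":-0.3,"turn":0,"jaw":0.75}

```text
t: 9.7
tool_pos: [0.4891, 0.1525, 0.1414]
orientation: [3.141, -0.005, -0.001]
force: [0.1, 0.1, -0.9]
opening: 0.028
```

```bash
python3 - <<'E'
from h import *
go((.54,.1535,.09),-90)
grab("wrist","w5");grab("scene","s5")
im=cv2.imread('pics/s5.png')
cv2.imwrite('pics/s5c.png',cv2.resize(im[120:290,260:440],None,fx=3.3,fy=3.3,interpolation=cv2.INTER_CUBIC))
E
```

```text
t 9.7 pos [0.4891 0.1525 0.1414] tool y dir deg -90.18 x dir -0.18 tilt [-9.e-04 -2.e-04 -1.e+00] F [ 0.08  0.15 -0.9 ] open 0.028 q6 1.776
dw [ 0.0509  0.001  -0.0514] shift [ 0.1698 -0.0038  0.1713]
turn -0.001
```

View pics/s5c.png

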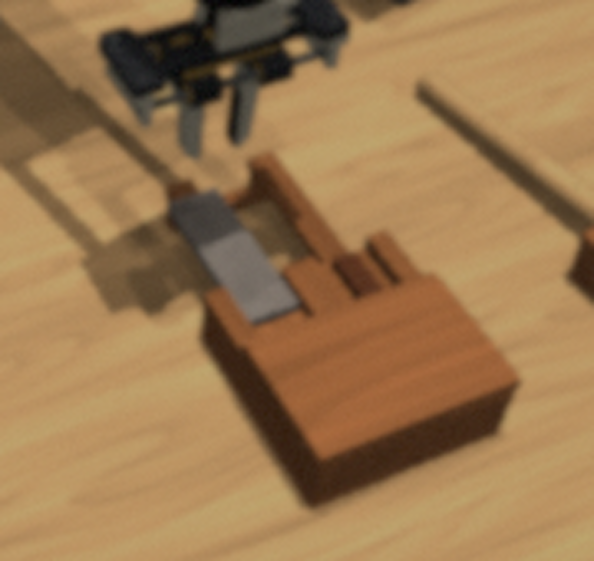

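View pics/w5.png

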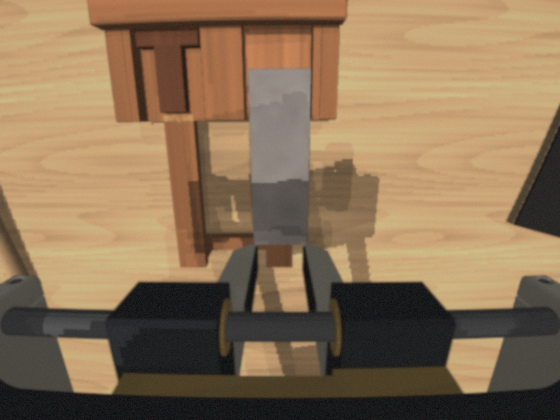

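```bash
python3 - <<'E'
from h import *
P=[onplane("w5",u,v,.057) for u,v in[(249,70),(310,69),(308,244),(253,244)]]
for p in P: print(p.round(4))
print("c",np.mean(P,0)); go((*np.mean(P,0)[:2],.09),-90)
E
```

```text
[0.6094 0.1755 0.057 ]
[0.61   0.1276 0.057 ]
[0.4616 0.1258 0.057 ]
[0.4618 0.1765 0.057 ]
c [0.53569989 0.15136923 0.057     ]
t 9.8 pos [0.4882 0.1523 0.1402] tool y dir deg -90.18 x dir -0.18 tilt [-3.4e-03 -7.0e-04 -1.0e+00] F [-1.52 -0.21 -0.12] open 0.0359 q6 1.776
dw [ 0.0475 -0.001  -0.0502] shift [0.159  0.0026 0.1668]
turn -0.001
```

drive_tool:
  steps:
    - {"tx":0.155,"ty":0,"tz":0,"turn":0,"jaw":0.75}
    - {"tx":0.155,"ty":0,"tz":0.1,"turn":0,"jaw":0.75}
    - {"tx":0.155,"ty":0,"tz":0.17,"turn":0,"jaw":0.75}
    - {"tx":0.155,"ty":0,"tz":0.17,"turn":0,"jaw":0.75}
    - {"tx":0.155,"ty":0,"tz":0.17,"turn":0,"jaw":0.75}

```text
t: 10.3
tool_pos: [0.5347, 0.1522, 0.09]
orientation: [3.141, -0.005, -0.005]
force: [0.7, 0.6, 0.5]
opening: 0.0694
```

```bash
python3 - <<'E'
from h import *
go((.535,.1525,.033),-90)
grab("wrist","w6");grab("scene","s6")
im=cv2.imread('pics/s6.png')
cv2.imwrite('pics/s6c.png',cv2.resize(im[120:290,260:440],None,fx=3.3,fy=3.3,interpolation=cv2.INTER_CUBIC))
E
```

```text
t 10.3 pos [0.5347 0.1522 0.09  ] tool y dir deg -90.18 x dir -0.18 tilt [-3.4e-03 -6.0e-04 -1.0e+00] F [0.73 0.6  0.51] open 0.0694 q6 1.759
dw [ 0.0003  0.0003 -0.057 ] shift [ 0.0016 -0.001   0.1901]
turn -0.001
```

View pics/s6c.png

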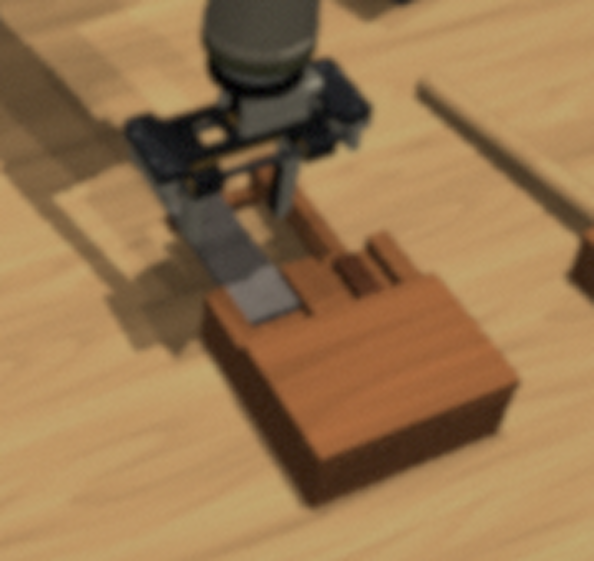

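View pics/w6.png

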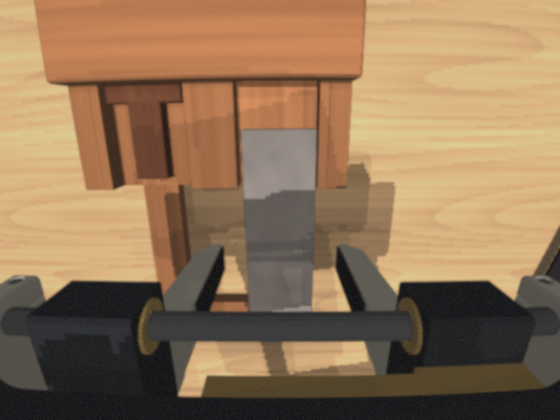

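The fingers straddle the stone evenly: stone at columns 245 to 315, fingertips at 222 and 338. I'll go down to grip height.

drive_tool:
  steps:
    - {"tx":0,"ty":0,"tz":0.05,"turn":0,"jaw":0.75}
    - {"tx":0,"ty":0,"tz":0.1,"turn":0,"jaw":0.75}
    - {"tx":0,"ty":0,"tz":0.15,"turn":0,"jaw":0.75}
    - {"tx":0,"ty":0,"tz":0.18,"turn":0,"jaw":0.75}
    - {"tx":0,"ty":0,"tz":0.19,"turn":0,"jaw":0.75}
    - {"tx":0,"ty":0,"tz":0.19,"turn":0,"jaw":0.75}
    - {"tx":0,"ty":0,"tz":0.19,"turn":0,"jaw":0.75}

```text
t: 11.1
tool_pos: [0.5364, 0.1526, 0.0348]
orientation: [-3.141, 0.005, -0.001]
force: [0.3, 0.1, -0.0]
opening: 0.0698
```

drive_tool:
  steps:
    - {"tx":0,"ty":0,"tz":0,"turn":0,"jaw":0.4}
    - {"tx":0,"ty":0,"tz":0,"turn":0,"jaw":0.4}
    - {"tx":0,"ty":0,"tz":0,"turn":0,"jaw":0.4}
    - {"tx":0,"ty":0,"tz":0,"turn":0,"jaw":0.4}
    - {"tx":0,"ty":0,"tz":0,"turn":0,"jaw":0.4}
  force: 25

```text
t: 11.6
tool_pos: [0.5364, 0.1526, 0.0349]
orientation: [-3.141, 0.005, -0.001]
force: [-1.1, 0.0, 3.1]
opening: 0.0497
```

```bash
python3 - <<'E'
from h import *
go((.535,.1525,.033),-90)
grab("wrist","w7")
E
```

```text
t 11.6 pos [0.5364 0.1526 0.0349] tool y dir deg -90.18 x dir -0.18 tilt [ 7.e-04  1.e-04 -1.e+00] F [-1.05  0.03  3.06] open 0.0497 q6 1.759
dw [-0.0014 -0.0001 -0.0019] shift [-0.0046  0.0002  0.0063]
turn -0.001
```

View pics/w7.png

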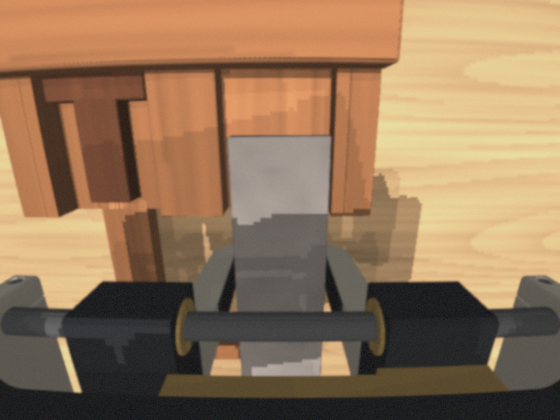

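The stone is gripped at 49.7 mm, which matches its width. I lift slowly.

drive_tool:
  steps:
    - {"tx":0,"ty":0,"tz":-0.01,"turn":0,"jaw":0.3}
    - {"tx":0,"ty":0,"tz":-0.03,"turn":0,"jaw":0.3}
    - {"tx":0,"ty":0,"tz":-0.07,"turn":0,"jaw":0.3}
    - {"tx":0,"ty":0,"tz":-0.13,"turn":0,"jaw":0.3}
    - {"tx":0,"ty":0,"tz":-0.2,"turn":0,"jaw":0.3}
    - {"tx":0,"ty":0,"tz":-0.26,"turn":0,"jaw":0.3}
    - {"tx":0,"ty":0,"tz":-0.3,"turn":0,"jaw":0.3}
    - {"tx":0,"ty":0,"tz":-0.3,"turn":0,"jaw":0.3}
    - {"tx":0,"ty":0,"tz":-0.3,"turn":0,"jaw":0.3}
  force: 30

```text
t: 12.55
tool_pos: [0.5359, 0.1525, 0.1243]
orientation: [-3.142, 0.005, -0.0]
force: [-0.5, -0.0, -1.9]
opening: 0.0497
```

```bash
python3 - <<'E'
from h import *
go((.5605,-.197,.12),75)
grab("wrist","w8");grab("top","t8")
E
```

```text
t 12.55 pos [0.5359 0.1525 0.1243] tool y dir deg -90.18 x dir -0.18 tilt [ 0.  0. -1.] F [-0.47 -0.01 -1.91] open 0.0497 q6 1.759
dw [ 0.0246 -0.3495 -0.0043] shift [0.0855 1.1646 0.0142]
turn 0.0823
```

View pics/w8.png

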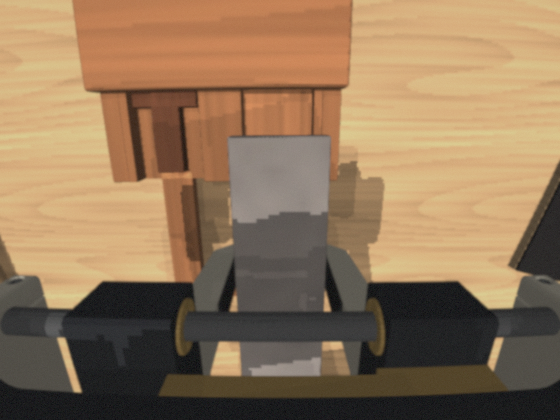

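View pics/t8.png

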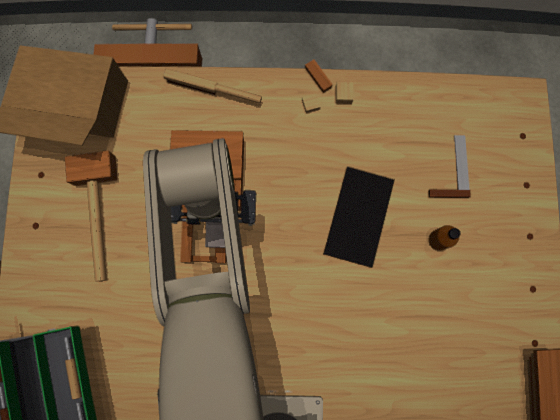

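drive_tool:
  steps:
    - {"tx":0.002,"ty":0.03,"tz":0,"turn":0,"jaw":0.3}
    - {"tx":0.01,"ty":0.1,"tz":0,"turn":0,"jaw":0.3}
    - {"tx":0.015,"ty":0.2,"tz":0,"turn":0.01,"jaw":0.3}
    - {"tx":0.02,"ty":0.3,"tz":0,"turn":0.02,"jaw":0.3}
    - {"tx":0.03,"ty":0.4,"tz":0,"turn":0.03,"jaw":0.3}
    - {"tx":0.04,"ty":0.5,"tz":0,"turn":0.04,"jaw":0.3}
    - {"tx":0.05,"ty":0.6,"tz":0,"turn":0.05,"jaw":0.3}
    - {"tx":0.06,"ty":0.7,"tz":0,"turn":0.06,"jaw":0.3}
    - {"tx":0.07,"ty":0.8,"tz":0,"turn":0.07,"jaw":0.3}
    - {"tx":0.08,"ty":0.88,"tz":0,"turn":0.081,"jaw":0.3}
    - {"tx":0.08,"ty":0.92,"tz":0,"turn":0.081,"jaw":0.3}
    - {"tx":0.08,"ty":0.92,"tz":0,"turn":0.081,"jaw":0.3}

```text
t: 13.85
tool_pos: [0.5586, -0.1251, 0.1238]
orientation: [3.115, -0.406, -0.002]
force: [-0.6, -0.4, -2.4]
opening: 0.0496
```

```bash
python3 - <<'E'
from h import *
P=[onplane("w7",u,v,.057) for u,v in[(229,137),(330,137),(243,375),(321,375)]]
for p in P: print(p.round(4))
print("stone centre(grip moment, TCP .5364 .1526)",np.mean(P,0))
go((.5605,-.197,.06),75.2)
E
```

```text
[0.6105 0.1757 0.057 ]
[0.6103 0.1275 0.057 ]
[0.4657 0.175  0.057 ]
[0.4656 0.126  0.057 ]
stone centre(grip moment, TCP .5364 .1526) [0.53802625 0.15103935 0.057     ]
t 13.85 pos [ 0.5586 -0.1251  0.1238] tool y dir deg -104.83 x dir -14.83 tilt [-1.1e-03  1.0e-04 -1.0e+00] F [-0.6  -0.38 -2.42] open 0.0496 q6 1.52
dw [ 0.0019 -0.0719 -0.0638] shift [0.0678 0.23   0.2126]
turn -0.0002
```

drive_tool:
  steps:
    - {"tx":0.02,"ty":0.06,"tz":0,"turn":0,"jaw":0.3}
    - {"tx":0.04,"ty":0.14,"tz":0.03,"turn":0,"jaw":0.3}
    - {"tx":0.06,"ty":0.2,"tz":0.08,"turn":0,"jaw":0.3}
    - {"tx":0.068,"ty":0.23,"tz":0.14,"turn":0,"jaw":0.3}
    - {"tx":0.068,"ty":0.23,"tz":0.19,"turn":0,"jaw":0.3}
    - {"tx":0.068,"ty":0.23,"tz":0.21,"turn":0,"jaw":0.3}
    - {"tx":0.068,"ty":0.23,"tz":0.21,"turn":0,"jaw":0.3}
    - {"tx":0.068,"ty":0.23,"tz":0.21,"turn":0,"jaw":0.3}

```text
t: 14.65
tool_pos: [0.5618, -0.1946, 0.062]
orientation: [-3.116, 0.402, -0.001]
force: [-0.0, 1.0, -1.9]
opening: 0.0494
```

```bash
python3 - <<'E'
from h import *
go((.5605,-.197,.009),75.2)
grab("wrist","w9");grab("scene","s9")
im=cv2.imread('pics/s9.png')
cv2.imwrite('pics/s9c.png',cv2.resize(im[130:310,140:300],None,fx=3.3,fy=3.3,interpolation=cv2.INTER_CUBIC))
E
```

```text
t 14.65 pos [ 0.5618 -0.1946  0.062 ] tool y dir deg -104.69 x dir -14.69 tilt [ 5.e-04  1.e-04 -1.e+00] F [-0.04  1.   -1.86] open 0.0494 q6 1.407
dw [-0.0013 -0.0024 -0.053 ] shift [-0.0021  0.0087  0.1765]
turn 0.0006
```

View pics/w9.png

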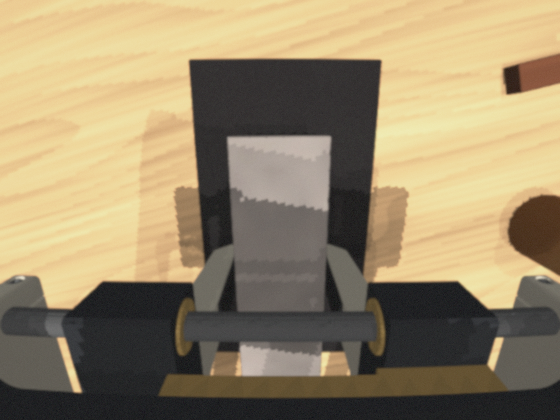

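View pics/s9c.png

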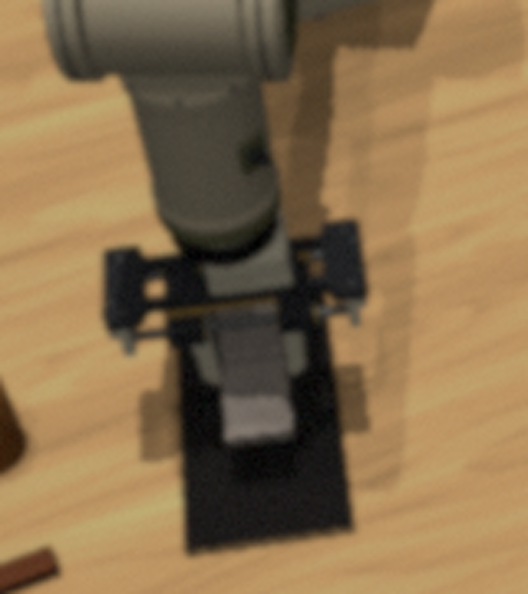

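The wrist view shows the stone level and parallel to the board, with the board's far edge at row 60, columns 190 to 380. The bottle (535,230) is clear.

```bash
python3 - <<'E'
from h import *
a=onplane("w9",190,60,.014);b=onplane("w9",380,60,.014);print(a,b,(a+b)/2,np.linalg.norm(a-b),np.degrees(np.arctan2(*(a-b)[[1,0]])))
e=np.radians(-14.8); print("centre est",(a+b)[:2]/2-.12*np.array([np.cos(e),np.sin(e)]))
h=.062+.0221
print("stone tail",onplane("w9",229,137,h),onplane("w9",331,136,h))
E
```

```text
[ 0.69434631 -0.16809339  0.014     ] [ 0.66217883 -0.29116058  0.014     ] [ 0.67826257 -0.22962698  0.014     ] 0.12720173485695915 75.35166856506042
centre est [ 0.56224376 -0.19897349]
stone tail [ 0.63949008 -0.19084574  0.0841    ] [ 0.62760351 -0.2380231   0.0841    ]
```

drive_tool:
  steps:
    - {"tx":-0.002,"ty":0.009,"tz":0.04,"turn":0,"jaw":0.3}
    - {"tx":-0.002,"ty":0.009,"tz":0.08,"turn":0,"jaw":0.3}
    - {"tx":-0.002,"ty":0.009,"tz":0.12,"turn":0,"jaw":0.3}
    - {"tx":-0.002,"ty":0.009,"tz":0.15,"turn":0,"jaw":0.3}
    - {"tx":-0.002,"ty":0.009,"tz":0.165,"turn":0,"jaw":0.3}
    - {"tx":-0.002,"ty":0.009,"tz":0.17,"turn":0,"jaw":0.3}
    - {"tx":-0.002,"ty":0.009,"tz":0.17,"turn":0,"jaw":0.3}
    - {"tx":-0.002,"ty":0.009,"tz":0.17,"turn":0,"jaw":0.3}

```text
t: 15.55
tool_pos: [0.5592, -0.1977, 0.0141]
orientation: [-3.115, 0.403, 0.005]
force: [-24.1, 10.2, 41.1]
opening: 0.0494
```

```bash
python3 - <<'E'
from h import *
go((.561,-.198,.0045),75.2)
E
```

```text
t 15.55 pos [ 0.5592 -0.1977  0.0141] tool y dir deg -104.75 x dir -14.75 tilt [-2.8e-03  9.0e-04 -1.0e+00] F [-24.14  10.23  41.12] open 0.0494 q6 1.402
dw [ 0.0018 -0.0003 -0.0096] shift [ 0.0062 -0.0004  0.032 ]
turn 0.0003
```

I made a sign error. The fingertips reach 10 mm below the stone, so they touched the board first, at 41 N. The stone itself is still about 10 mm above the board. I'm backing off straight away.

drive_tool:
  steps:
    - {"tx":0,"ty":0,"tz":-0.03,"turn":0,"jaw":0.3}
    - {"tx":0,"ty":0,"tz":-0.08,"turn":0,"jaw":0.3}
    - {"tx":0,"ty":0,"tz":-0.16,"turn":0,"jaw":0.3}
    - {"tx":0,"ty":0,"tz":-0.24,"turn":0,"jaw":0.3}
    - {"tx":0,"ty":0,"tz":-0.3,"turn":0,"jaw":0.3}
    - {"tx":0,"ty":0,"tz":-0.34,"turn":0,"jaw":0.3}
    - {"tx":0,"ty":0,"tz":-0.34,"turn":0,"jaw":0.3}
    - {"tx":0,"ty":0,"tz":-0.34,"turn":0,"jaw":0.3}

```text
t: 16.35
tool_pos: [0.5598, -0.1979, 0.1118]
orientation: [-3.115, 0.404, 0.001]
force: [-0.3, 0.5, -2.3]
opening: 0.0497
```

```bash
python3 - <<'E'
from h import *
go((.5364,.1526,.12),-90.18)
grab("wrist","w10");grab("scene","s10")
im=cv2.imread('pics/s10.png')
cv2.imwrite('pics/s10c.png',cv2.resize(im[130:310,140:300],None,fx=3.3,fy=3.3,interpolation=cv2.INTER_CUBIC))
E
```

```text
t 16.35 pos [ 0.5598 -0.1979  0.1118] tool y dir deg -104.76 x dir -14.76 tilt [-5.e-04  2.e-04 -1.e+00] F [-0.29  0.46 -2.33] open 0.0497 q6 1.402
dw [-0.0234  0.3505  0.0082] shift [-0.3732 -1.1098 -0.0271]
turn -0.081
```

View pics/w10.png

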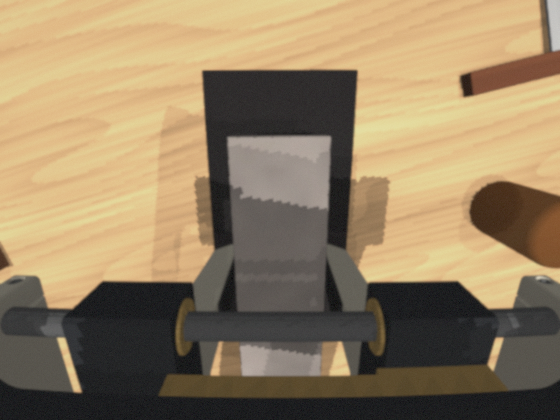

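View pics/s10c.png

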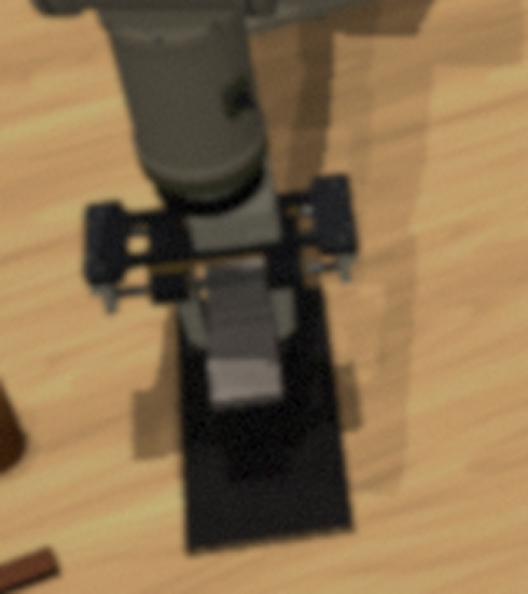

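The stone is intact and unmoved in the grip (tail still at row 137). I'll carry it back to the tongue, lay it down there, and grip it again with the fingertips just above its underside.

drive_tool:
  steps:
    - {"tx":-0.01,"ty":-0.03,"tz":-0.01,"turn":0,"jaw":0.3}
    - {"tx":-0.033,"ty":-0.1,"tz":-0.03,"turn":0,"jaw":0.3}
    - {"tx":-0.067,"ty":-0.2,"tz":-0.04,"turn":-0.01,"jaw":0.3}
    - {"tx":-0.1,"ty":-0.3,"tz":-0.04,"turn":-0.02,"jaw":0.3}
    - {"tx":-0.133,"ty":-0.4,"tz":-0.04,"turn":-0.03,"jaw":0.3}
    - {"tx":-0.167,"ty":-0.5,"tz":-0.04,"turn":-0.04,"jaw":0.3}
    - {"tx":-0.2,"ty":-0.6,"tz":-0.04,"turn":-0.05,"jaw":0.3}
    - {"tx":-0.233,"ty":-0.7,"tz":-0.04,"turn":-0.06,"jaw":0.3}
    - {"tx":-0.267,"ty":-0.8,"tz":-0.04,"turn":-0.07,"jaw":0.3}
    - {"tx":-0.3,"ty":-0.9,"tz":-0.04,"turn":-0.081,"jaw":0.3}
    - {"tx":-0.32,"ty":-0.96,"tz":-0.04,"turn":-0.081,"jaw":0.3}
    - {"tx":-0.32,"ty":-0.96,"tz":-0.04,"turn":-0.081,"jaw":0.3}

```text
t: 17.65
tool_pos: [0.5395, 0.1079, 0.1239]
orientation: [-3.141, 0.0, 0.002]
force: [0.0, -0.8, -2.7]
opening: 0.0496
```

```bash
python3 - <<'E'
from h import *
go((.535,.1526,.07),-90.18)
E
```

```text
t 17.65 pos [0.5395 0.1079 0.1239] tool y dir deg -90.0 x dir -0.0 tilt [-1.2e-03  8.0e-04 -1.0e+00] F [ 0.   -0.75 -2.74] open 0.0496 q6 1.674
dw [-0.0045  0.0447 -0.0539] shift [-0.0149 -0.1488  0.1797]
turn 0.001
```

drive_tool:
  steps:
    - {"tx":-0.004,"ty":-0.05,"tz":0,"turn":0,"jaw":0.3}
    - {"tx":-0.01,"ty":-0.11,"tz":0.01,"turn":0,"jaw":0.3}
    - {"tx":-0.015,"ty":-0.148,"tz":0.05,"turn":0,"jaw":0.3}
    - {"tx":-0.015,"ty":-0.148,"tz":0.11,"turn":0,"jaw":0.3}
    - {"tx":-0.015,"ty":-0.148,"tz":0.16,"turn":0,"jaw":0.3}
    - {"tx":-0.015,"ty":-0.148,"tz":0.18,"turn":0,"jaw":0.3}
    - {"tx":-0.015,"ty":-0.148,"tz":0.18,"turn":0,"jaw":0.3}
    - {"tx":-0.015,"ty":-0.148,"tz":0.18,"turn":0,"jaw":0.3}

```text
t: 18.45
tool_pos: [0.5365, 0.1491, 0.0706]
orientation: [3.142, -0.006, 0.0]
force: [0.1, -0.6, -1.8]
opening: 0.0497
```

```bash
python3 - <<'E'
from h import *
go((.535,.1526,.0375),-90.18)
grab("wrist","w11")
E
```

```text
t 18.45 pos [0.5365 0.1491 0.0706] tool y dir deg -90.21 x dir -0.21 tilt [ 1.e-04 -0.e+00 -1.e+00] F [ 0.14 -0.63 -1.78] open 0.0497 q6 1.754
dw [-0.0015  0.0035 -0.0331] shift [-0.005  -0.0116  0.1104]
turn -0.0002
```

View pics/w11.png

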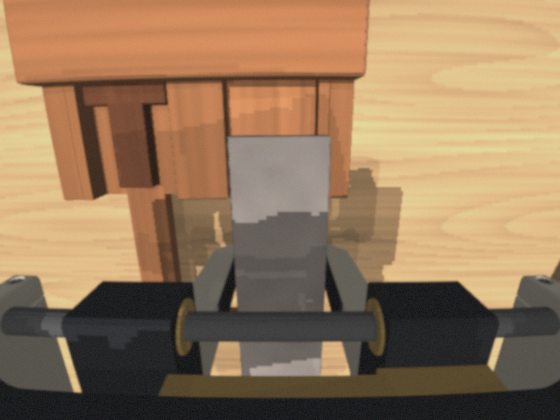

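The bay leaves the stone's tail only 2 mm per side, so I'll set it down further forward, fully clear of the bay, with its centre at x≈0.492 on the tongue.

drive_tool:
  steps:
    - {"tx":-0.03,"ty":-0.012,"tz":0,"turn":0,"jaw":0.3}
    - {"tx":-0.08,"ty":-0.012,"tz":0,"turn":0,"jaw":0.3}
    - {"tx":-0.13,"ty":-0.012,"tz":0,"turn":0,"jaw":0.3}
    - {"tx":-0.15,"ty":-0.012,"tz":0.03,"turn":0,"jaw":0.3}
    - {"tx":-0.15,"ty":-0.012,"tz":0.07,"turn":0,"jaw":0.3}
    - {"tx":-0.15,"ty":-0.012,"tz":0.1,"turn":0,"jaw":0.3}
    - {"tx":-0.15,"ty":-0.012,"tz":0.105,"turn":0,"jaw":0.3}
    - {"tx":-0.15,"ty":-0.012,"tz":0.105,"turn":0,"jaw":0.3}

```text
t: 19.3
tool_pos: [0.491, 0.153, 0.0381]
orientation: [3.141, -0.005, -0.002]
force: [0.3, -0.7, -2.9]
opening: 0.0498
```

```bash
python3 - <<'E'
from h import *
go((.4915,.1526,.0349),-90.18)
grab("wrist","w12");grab("scene","s12")
im=cv2.imread('pics/s12.png')
cv2.imwrite('pics/s12c.png',cv2.resize(im[120:290,260:440],None,fx=3.3,fy=3.3,interpolation=cv2.INTER_CUBIC))
E
```

```text
t 19.3 pos [0.491  0.153  0.0381] tool y dir deg -90.2 x dir -0.2 tilt [-1.4e-03 -3.0e-04 -1.0e+00] F [ 0.26 -0.67 -2.9 ] open 0.0498 q6 1.776
dw [ 0.0005 -0.0004 -0.0032] shift [0.0015 0.0012 0.0106]
turn -0.0001
```

View pics/s12c.png

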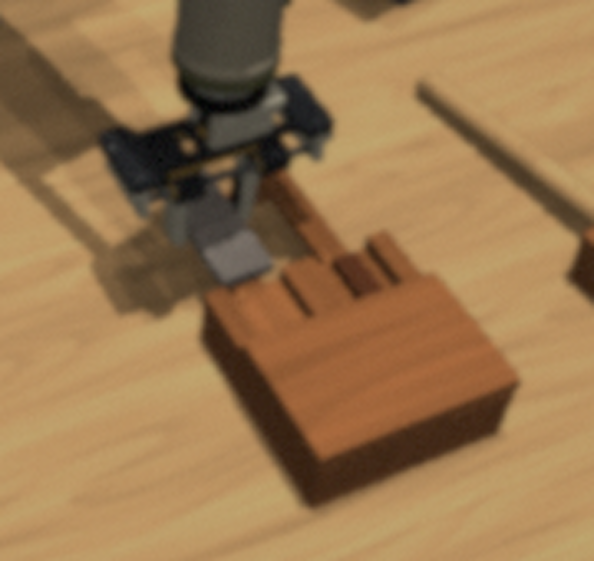

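View pics/w12.png

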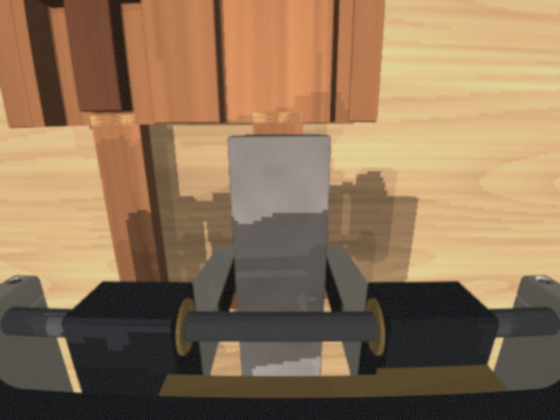

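The stone is just outside the mouth and about 3 mm above the tongue, centred on it. I lower it slowly, watching the force.

drive_tool:
  steps:
    - {"tx":0,"ty":0,"tz":0.003,"turn":0,"jaw":0.3}
    - {"tx":0,"ty":0,"tz":0.006,"turn":0,"jaw":0.3}
    - {"tx":0,"ty":0,"tz":0.006,"turn":0,"jaw":0.3}

```text
t: 19.7
tool_pos: [0.4914, 0.1532, 0.0372]
orientation: [-3.142, 0.005, -0.0]
force: [-0.5, -0.3, -2.4]
opening: 0.0497
```

drive_tool:
  steps:
    - {"tx":0,"ty":0,"tz":0.002,"turn":0,"jaw":0.3}
    - {"tx":0,"ty":0,"tz":0.003,"turn":0,"jaw":0.3}
    - {"tx":0,"ty":0,"tz":0.003,"turn":0,"jaw":0.3}

```text
t: 20.0
tool_pos: [0.4912, 0.1531, 0.0362]
orientation: [-3.142, 0.005, 0.0]
force: [0.6, -0.6, -2.3]
opening: 0.0499
```

drive_tool:
  steps:
    - {"tx":0,"ty":0,"tz":0.002,"turn":0,"jaw":0.3}
    - {"tx":0,"ty":0,"tz":0.004,"turn":0,"jaw":0.3}
    - {"tx":0,"ty":0,"tz":0.004,"turn":0,"jaw":0.3}

```text
t: 20.3
tool_pos: [0.4912, 0.1531, 0.0349]
orientation: [-3.142, 0.005, 0.0]
force: [-1.0, -0.5, -2.2]
opening: 0.0496
```

drive_tool:
  steps:
    - {"tx":0,"ty":0,"tz":0.001,"turn":0,"jaw":0.3}
    - {"tx":0,"ty":0,"tz":0.001,"turn":0,"jaw":0.3}

```text
t: 20.5
tool_pos: [0.4914, 0.1532, 0.0349]
orientation: [-3.142, 0.005, -0.0]
force: [-0.4, -0.2, -0.8]
opening: 0.0494
```

drive_tool:
  steps:
    - {"tx":0,"ty":0,"tz":0.001,"turn":0,"jaw":0.3}
    - {"tx":0,"ty":0,"tz":0.001,"turn":0,"jaw":0.3}
    - {"tx":0,"ty":0,"tz":0.001,"turn":0,"jaw":0.65}
    - {"tx":0,"ty":0,"tz":0.001,"turn":0,"jaw":0.65}
    - {"tx":0,"ty":0,"tz":0.001,"turn":0,"jaw":0.65}
    - {"tx":0,"ty":0,"tz":-0.019,"turn":0,"jaw":0.65}
    - {"tx":0,"ty":0,"tz":-0.039,"turn":0,"jaw":0.65}
    - {"tx":0,"ty":0,"tz":-0.039,"turn":0,"jaw":0.65}
    - {"tx":0,"ty":0,"tz":-0.039,"turn":0,"jaw":0.65}

```text
t: 21.4
tool_pos: [0.4917, 0.1532, 0.047]
orientation: [-3.141, 0.005, -0.002]
force: [-0.6, -0.6, -0.1]
opening: 0.06
```

```bash
python3 - <<'E'
from h import *
go((.4915,.1526,.0465),-90.18)
grab("wrist","w13");grab("scene","s13")
im=cv2.imread('pics/s13.png')
cv2.imwrite('pics/s13c.png',cv2.resize(im[120:290,260:440],None,fx=3.3,fy=3.3,interpolation=cv2.INTER_CUBIC))
E
```

```text
t 21.4 pos [0.4917 0.1532 0.047 ] tool y dir deg -90.18 x dir -0.18 tilt [ 1.e-03  2.e-04 -1.e+00] F [-0.56 -0.56 -0.1 ] open 0.06 q6 1.776
dw [-0.0002 -0.0006 -0.0005] shift [-0.0006  0.0021  0.0016]
turn -0.0
```

View pics/s13c.png

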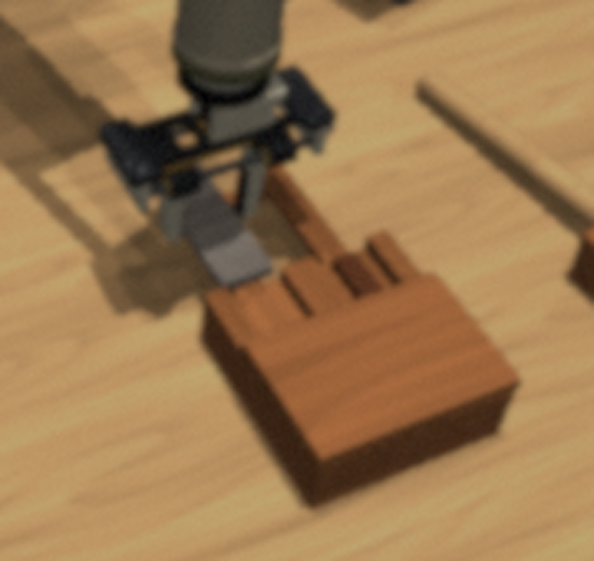

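View pics/w13.png

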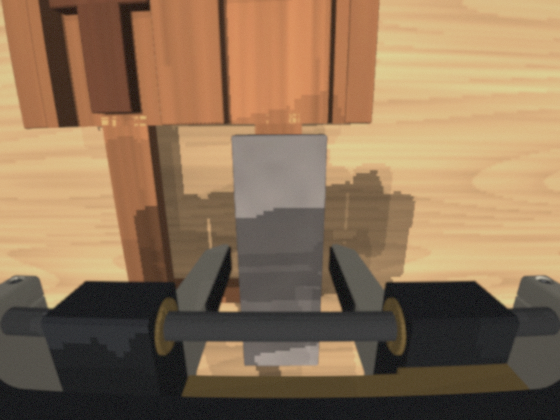

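```bash
python3 - <<'E'
from h import *
P=[onplane("w13",u,v,.0572) for u,v in[(233,136),(326,135),(318,365),(243,365)]]
for p in P: print(p.round(4))
print(np.mean(P,0))
E
```

```text
[0.5657 0.1763 0.0572]
[0.566  0.1283 0.0572]
[0.4172 0.127  0.0572]
[0.4173 0.1773 0.0572]
[0.4915393  0.15221005 0.0572    ]
```

drive_tool:
  steps:
    - {"tx":0,"ty":0,"tz":0,"turn":0,"jaw":0.35}
    - {"tx":0,"ty":0,"tz":0,"turn":0,"jaw":0.35}
    - {"tx":0,"ty":0,"tz":0,"turn":0,"jaw":0.35}
    - {"tx":0,"ty":0,"tz":0,"turn":0,"jaw":0.35}
    - {"tx":0,"ty":0,"tz":-0.01,"turn":0,"jaw":0.35}
    - {"tx":0,"ty":0,"tz":-0.02,"turn":0,"jaw":0.35}
    - {"tx":0,"ty":0,"tz":-0.02,"turn":0,"jaw":0.35}
  force: 30

```text
t: 22.2
tool_pos: [0.4916, 0.1532, 0.053]
orientation: [-3.141, 0.005, -0.001]
force: [0.6, -0.5, -2.1]
opening: 0.0496
```

```bash
python3 - <<'E'
from h import *
go((.4915,.1526,.12),-90.18)
grab("wrist","w14");grab("scene","s14")
im=cv2.imread('pics/s14.png')
cv2.imwrite('pics/s14c.png',cv2.resize(im[120:290,260:440],None,fx=3.3,fy=3.3,interpolation=cv2.INTER_CUBIC))
E
```

```text
t 22.2 pos [0.4916 0.1532 0.053 ] tool y dir deg -90.18 x dir -0.18 tilt [ 8.e-04  1.e-04 -1.e+00] F [ 0.58 -0.52 -2.13] open 0.0496 q6 1.777
dw [-0.0001 -0.0006  0.067 ] shift [-2.000e-04  2.000e-03 -2.233e-01]
turn -0.0
```

View pics/s14c.png

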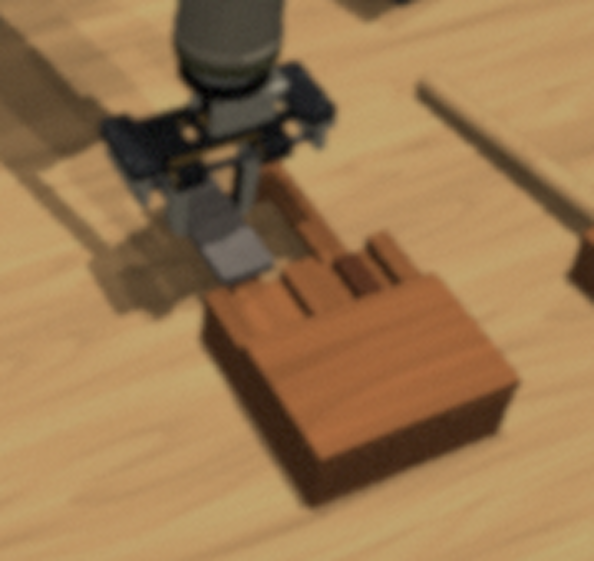

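View pics/w14.png

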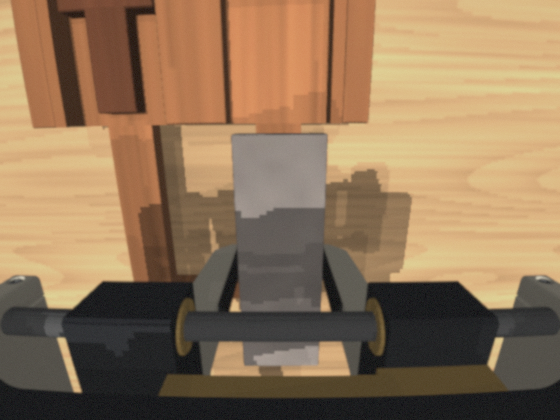

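Force reads −2.1 N (the stone's weight), and its end rows 135 and 365 have not changed, so it is held level. I lift and carry.

drive_tool:
  steps:
    - {"tx":0,"ty":0,"tz":-0.03,"turn":0,"jaw":0.35}
    - {"tx":0,"ty":0,"tz":-0.08,"turn":0,"jaw":0.35}
    - {"tx":0,"ty":0.02,"tz":-0.15,"turn":0,"jaw":0.35}
    - {"tx":0.02,"ty":0.07,"tz":-0.2,"turn":0,"jaw":0.35}
    - {"tx":0.04,"ty":0.14,"tz":-0.23,"turn":0.01,"jaw":0.35}
    - {"tx":0.06,"ty":0.23,"tz":-0.23,"turn":0.02,"jaw":0.35}
    - {"tx":0.08,"ty":0.33,"tz":-0.23,"turn":0.03,"jaw":0.35}
    - {"tx":0.1,"ty":0.43,"tz":-0.23,"turn":0.04,"jaw":0.35}
    - {"tx":0.12,"ty":0.53,"tz":-0.23,"turn":0.05,"jaw":0.35}
    - {"tx":0.14,"ty":0.63,"tz":-0.23,"turn":0.06,"jaw":0.35}
    - {"tx":0.16,"ty":0.7,"tz":-0.23,"turn":0.07,"jaw":0.35}
    - {"tx":0.17,"ty":0.72,"tz":-0.23,"turn":0.081,"jaw":0.35}

```text
t: 23.5
tool_pos: [0.5424, -0.0653, 0.1231]
orientation: [3.114, -0.409, 0.003]
force: [0.7, 0.4, -2.7]
opening: 0.0493
```

```bash
python3 - <<'E'
from h import *
go((.561,-.198,.07),75.2)
E
```

```text
t 23.5 pos [ 0.5424 -0.0653  0.1231] tool y dir deg -104.98 x dir -14.98 tilt [ 0.0018 -0.001  -1.    ] F [ 0.66  0.44 -2.73] open 0.0493 q6 1.619
dw [ 0.0186 -0.1327 -0.0531] shift [0.1738 0.4112 0.1775]
turn -0.001
```

drive_tool:
  steps:
    - {"tx":0.03,"ty":0.06,"tz":0,"turn":0,"jaw":0.35}
    - {"tx":0.06,"ty":0.15,"tz":0,"turn":0,"jaw":0.35}
    - {"tx":0.1,"ty":0.25,"tz":0.02,"turn":0,"jaw":0.35}
    - {"tx":0.14,"ty":0.34,"tz":0.06,"turn":0,"jaw":0.35}
    - {"tx":0.17,"ty":0.4,"tz":0.11,"turn":0,"jaw":0.35}
    - {"tx":0.174,"ty":0.411,"tz":0.15,"turn":0,"jaw":0.35}
    - {"tx":0.174,"ty":0.411,"tz":0.17,"turn":0,"jaw":0.35}
    - {"tx":0.174,"ty":0.411,"tz":0.17,"turn":0,"jaw":0.35}
    - {"tx":0.174,"ty":0.411,"tz":0.17,"turn":0,"jaw":0.35}

```text
t: 24.4
tool_pos: [0.5609, -0.1943, 0.0709]
orientation: [-3.116, 0.402, -0.0]
force: [0.7, 0.7, -2.6]
opening: 0.0496
```

```bash
python3 - <<'E'
from h import *
go((.561,-.198,.025),75.2)
grab("wrist","w15")
E
```

```text
t 24.4 pos [ 0.5609 -0.1943  0.0709] tool y dir deg -104.7 x dir -14.7 tilt [ 2.e-04  2.e-04 -1.e+00] F [ 0.74  0.72 -2.57] open 0.0496 q6 1.407
dw [ 0.0001 -0.0037 -0.0459] shift [0.0035 0.0117 0.1532]
turn 0.0006
```

View pics/w15.png

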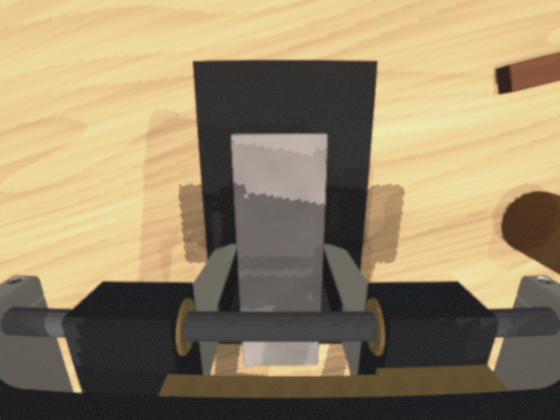

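The stone is held level over the board and parallel to it. Its underside is about 1.7 mm below the fingertips, so I expect contact at TCP z≈0.0157.

drive_tool:
  steps:
    - {"tx":0.003,"ty":0.012,"tz":0.04,"turn":0,"jaw":0.35}
    - {"tx":0.003,"ty":0.012,"tz":0.09,"turn":0,"jaw":0.35}
    - {"tx":0.003,"ty":0.012,"tz":0.13,"turn":0,"jaw":0.35}
    - {"tx":0.003,"ty":0.012,"tz":0.155,"turn":0,"jaw":0.35}
    - {"tx":0.003,"ty":0.012,"tz":0.16,"turn":0,"jaw":0.35}
    - {"tx":0.003,"ty":0.012,"tz":0.16,"turn":0,"jaw":0.35}
    - {"tx":0.003,"ty":0.012,"tz":0.16,"turn":0,"jaw":0.35}

```text
t: 25.15
tool_pos: [0.561, -0.1995, 0.0229]
orientation: [3.115, -0.404, 0.001]
force: [-0.2, -0.5, -3.0]
opening: 0.0496
```

drive_tool:
  steps:
    - {"tx":0,"ty":0,"tz":0.003,"turn":0,"jaw":0.35}
    - {"tx":0,"ty":0,"tz":0.006,"turn":0,"jaw":0.35}
    - {"tx":0,"ty":0,"tz":0.006,"turn":0,"jaw":0.35}

```text
t: 25.45
tool_pos: [0.5607, -0.1993, 0.0208]
orientation: [3.115, -0.404, 0.0]
force: [0.2, 0.0, -2.1]
opening: 0.0496
```

drive_tool:
  steps:
    - {"tx":0,"ty":0,"tz":0.003,"turn":0,"jaw":0.35}
    - {"tx":0,"ty":0,"tz":0.006,"turn":0,"jaw":0.35}
    - {"tx":0,"ty":0,"tz":0.009,"turn":0,"jaw":0.35}
    - {"tx":0,"ty":0,"tz":0.009,"turn":0,"jaw":0.35}

```text
t: 25.85
tool_pos: [0.5604, -0.1992, 0.0177]
orientation: [-3.115, 0.404, 0.001]
force: [-0.1, -0.6, -2.6]
opening: 0.0497
```

drive_tool:
  steps:
    - {"tx":0,"ty":0,"tz":0.002,"turn":0,"jaw":0.35}
    - {"tx":0,"ty":0,"tz":0.004,"turn":0,"jaw":0.35}
    - {"tx":0,"ty":0,"tz":0.004,"turn":0,"jaw":0.35}

```text
t: 26.15
tool_pos: [0.5605, -0.1993, 0.0166]
orientation: [-3.116, 0.404, 0.0]
force: [-0.1, 0.8, -2.5]
opening: 0.0495
```

drive_tool:
  steps:
    - {"tx":0,"ty":0,"tz":0.001,"turn":0,"jaw":0.35}
    - {"tx":0,"ty":0,"tz":0.002,"turn":0,"jaw":0.35}
    - {"tx":0,"ty":0,"tz":0.002,"turn":0,"jaw":0.35}

```text
t: 26.45
tool_pos: [0.5606, -0.1992, 0.0161]
orientation: [-3.116, 0.404, 0.0]
force: [-0.0, 0.6, -2.2]
opening: 0.0496
```

drive_tool:
  steps:
    - {"tx":0,"ty":0,"tz":0.001,"turn":0,"jaw":0.35}
    - {"tx":0,"ty":0,"tz":0.001,"turn":0,"jaw":0.35}

```text
t: 26.65
tool_pos: [0.5606, -0.1992, 0.0158]
orientation: [-3.116, 0.404, 0.0]
force: [-0.3, 0.1, -2.1]
opening: 0.0494
```

drive_tool:
  steps:
    - {"tx":0,"ty":0,"tz":0.001,"turn":0,"jaw":0.35}
    - {"tx":0,"ty":0,"tz":0.001,"turn":0,"jaw":0.35}

```text
t: 26.85
tool_pos: [0.5605, -0.1993, 0.0155]
orientation: [-3.116, 0.404, 0.0]
force: [0.3, 0.6, -2.8]
opening: 0.0498
```

drive_tool:
  steps:
    - {"tx":0,"ty":0,"tz":0.001,"turn":0,"jaw":0.35}
    - {"tx":0,"ty":0,"tz":0.001,"turn":0,"jaw":0.35}

```text
t: 27.05
tool_pos: [0.5606, -0.1993, 0.0152]
orientation: [3.116, -0.404, -0.0]
force: [-0.0, 0.1, -2.2]
opening: 0.0495
```

drive_tool:
  steps:
    - {"tx":0,"ty":0,"tz":0.001,"turn":0,"jaw":0.35}
    - {"tx":0,"ty":0,"tz":0.001,"turn":0,"jaw":0.35}

```text
t: 27.25
tool_pos: [0.5608, -0.1993, 0.0153]
orientation: [3.115, -0.403, 0.001]
force: [-0.8, 0.7, 1.1]
opening: 0.0495
```

drive_tool:
  steps:
    - {"tx":0,"ty":0,"tz":0.001,"turn":0,"jaw":0.35}
    - {"tx":0,"ty":0,"tz":0.001,"turn":0,"jaw":0.35}

```text
t: 27.45
tool_pos: [0.5609, -0.1994, 0.0152]
orientation: [3.115, -0.404, 0.001]
force: [-2.5, 1.1, 5.3]
opening: 0.0497
```

Contact was gentle, about 5 N. I back off slightly, release and rise.

drive_tool:
  steps:
    - {"tx":0,"ty":0,"tz":-0.001,"turn":0,"jaw":0.35}
    - {"tx":0,"ty":0,"tz":-0.001,"turn":0,"jaw":0.7}
    - {"tx":0,"ty":0,"tz":-0.001,"turn":0,"jaw":0.7}
    - {"tx":0,"ty":0,"tz":-0.001,"turn":0,"jaw":0.7}
    - {"tx":0,"ty":0,"tz":-0.02,"turn":0,"jaw":0.7}
    - {"tx":0,"ty":0,"tz":-0.07,"turn":0,"jaw":0.7}
    - {"tx":0,"ty":0,"tz":-0.2,"turn":0,"jaw":0.7}
    - {"tx":0,"ty":0,"tz":-0.35,"turn":0,"jaw":0.7}
    - {"tx":0,"ty":0,"tz":-0.5,"turn":0,"jaw":0.7}
    - {"tx":-0.1,"ty":0,"tz":-0.6,"turn":0,"jaw":0.7}
    - {"tx":-0.2,"ty":0,"tz":-0.6,"turn":0,"jaw":0.7}
    - {"tx":-0.3,"ty":0,"tz":-0.6,"turn":0,"jaw":0.7}

```text
t: 28.65
tool_pos: [0.4738, -0.1766, 0.1979]
orientation: [3.114, -0.403, 0.007]
force: [-0.8, -0.7, -0.2]
opening: 0.0649
```

drive_tool:
  steps:
    - {"tx":-0.1,"ty":-0.15,"tz":0,"turn":0,"jaw":0.7}
    - {"tx":-0.25,"ty":-0.3,"tz":0,"turn":0,"jaw":0.7}
    - {"tx":-0.35,"ty":-0.45,"tz":0,"turn":0,"jaw":0.7}
    - {"tx":-0.35,"ty":-0.5,"tz":0,"turn":0,"jaw":0.7}
    - {"tx":-0.35,"ty":-0.5,"tz":0,"turn":0,"jaw":0.7}
    - {"tx":-0.35,"ty":-0.5,"tz":0,"turn":0,"jaw":0.7}
    - {"tx":-0.35,"ty":-0.5,"tz":0,"turn":0,"jaw":0.7}

```text
t: 29.35
tool_pos: [0.4107, -0.0053, 0.1954]
orientation: [3.115, -0.404, 0.002]
force: [-0.4, 1.2, 0.3]
opening: 0.0653
```

```bash
python3 - <<'E'
from h import *
go((.561,-.198,.025),75.2)
grab("top","t16");grab("scene","s16")
im=cv2.imread('pics/t16.png')
cv2.imwrite('pics/t16c.png',cv2.resize(im[155:280,310:410],None,fx=4.5,fy=4.5,interpolation=cv2.INTER_CUBIC))
E
```

```text
t 29.35 pos [ 0.4107 -0.0053  0.1954] tool y dir deg -104.78 x dir -14.78 tilt [ 1.2e-03 -5.0e-04 -1.0e+00] F [-0.39  1.17  0.29] open 0.0653 q6 1.691
dw [ 0.1503 -0.1927 -0.1704] shift [0.6476 0.4933 0.5691]
turn 0.0001
```

View pics/t16.png

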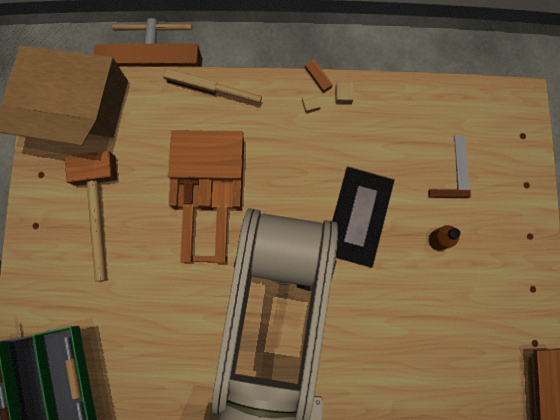

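View pics/t16c.png

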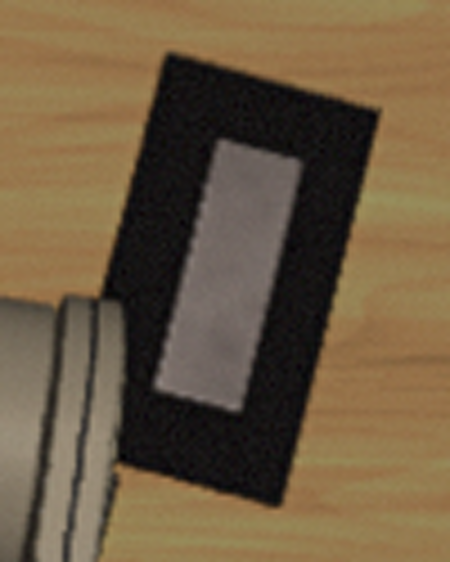

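View pics/s16.png

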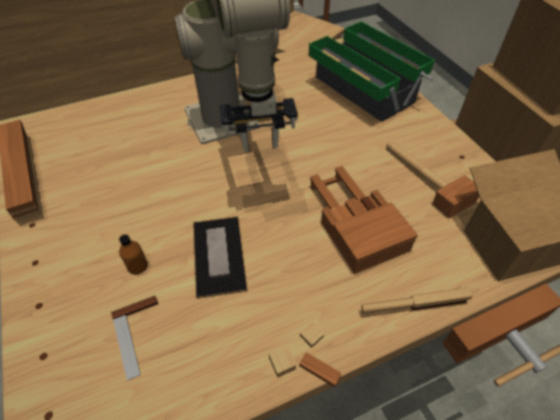

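The stone lies flat on the board, lengthwise and central: crop centre (229,276) against the board's (221,279), which is about 4 mm. The strop, mallet, bottle and square have not moved. I hand the job in.

```bash
python3 - <<'E'
from h import *
P=np.mean([onplane("top0" if 0 else "t16",(x+.5)/4.5-.5+310,(y+.5)/4.5-.5+155,.026) for x,y in[(217,139),(302,159),(241,411),(155,389)]],0);print(P)
print(robot.close_job())
E
```

```text
[ 0.56003937 -0.19894154  0.026     ]
the job is handed in; nothing more can be done
None
```

The honing stone lies flat on the black rubber top, lengthwise and near the middle. One force on the way may break a limit.

**What I did:** I drew the stone out onto the tongue with a 12–22 N press by the force readings, gripped its sides and carried it to the board. It was set down with about 5 N, at about 29 s of the 62 s allowed.

**What went wrong:** On the first try to set it down, I had gripped the stone too deep and misjudged how far the fingertips reached below it. The fingertips pressed on the rubber with about 41 N at the wrist while the stone was still about 10 mm above it. If the 40 N limit on the gripper's body also covers the fingertips, that would count as a breach. I backed off, laid the stone back on the tongue, gripped it higher and placed it again. The wrist camera showed it had not shifted in the grip and looked undamaged.

**Last checks:**
- **Position:** the stone's centre is at (0.560, −0.199), within about 2 mm of the board's centre as measured from both cameras, and it looks parallel to the board.
- **Other things:** the strop, mallet, oil bottle and try square look unmoved.
- **Robot:** the arm is clear of everything, and handing in reported no verdict.

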